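Top up the spring-loaded tin dispenser

ROBOT

A 6-joint arm with a two-finger parallel gripper is mounted at the origin on the work surface. World frame = base frame: x ahead of the robot, y to its left, z up, the work surface at z = 0. Lengths are in m, angles in rad, forces in N, time in s.
With the tool pointing down it reaches from about 0.275 to 0.75 m from the base axis. Payload 10.2 kg.
Tool frame: the origin (TCP) lies at the very end of the fingers, on their centre line; the grasp point (between the pads) lies 19 mm behind it; z points along the fingers, y is the direction in which the jaws open and shut (so a half turn about z gives the same grasp; the last joint's range is limited). The gripper opens to 88 mm and grips with 3 to 60 N. Pads are 18 mm wide; open, the fingers measure 123 mm over their backs; the gripper's body (75 mm by 187 mm) begins 45 mm behind the grasp point.
Start: joints at [1.037, 0.313, 1.498, -0, 1.331, -0.223], TCP at [0.161, 0.5, 0.239] pointing down, gripper open.
Joint ranges: [-2.94, 2.94], [-0.97, 2.17], [0.19, 2.56], [-1.23, 4.37], [0.02, 3.11], [-2.88, 2.88]. Speed limits (rad/s): [2.39, 2.39, 3.01, 3.14, 3.14, 3.14].

INTERFACE

Orientations are given as a rotation vector (axis times angle).
In Python, from cell import arm gives the robot as it stands. The module is installed in compiled form; this text tells all that it offers.
- The arm moves only by the tool play_rows, never from a script. Its argument "targets" is a list that holds one entry, the list of rows, each a list of 4 numbers: the shift along the tool's x, y, z in mm, then the turn about the tool's z in degrees. In form: [[[tx, ty, tz, yaw], ...]]. A call has 1 to 20 rows; each row is the pose to reach, as a shift and turn from the pose commanded when the call began, along the tool's axes at that moment; what a row does not reach only later rows make up. A row lasts 1/10 s, in which the tool goes at most 50 mm and 8.59 degrees, less where a joint would pass 70% of its speed; a pose out of reach is approached as far as the arm can. A call with a gripper value outside its range is refused whole. "claw" is the opening, from 0 (shut) to 1 (fully open), set as the call begins (left out, the last holds). The fingers move at their own pace and stop on an object; "newtons" is the grip in N (left out, the last holds). Time passes only in rows, so rows that repeat a pose let the fingers close. It gives the time, the measured TCP pose, the force and the opening at its end, in the units of the state.
- arm.get_obs(): the state, without advancing time (a new reading comes with each control period).
- arm.grab_frame(name): name is "scene" or "top"; returns the picture (400x640x3 uint8, blue, green, red); there is no depth.
- arm.calibration(name): a dict with "camera_matrix" (3x3 intrinsics, pixels), "R" (3x3) and "t" (3): a world point X has camera coordinates R X + t. Camera axes: x right, y down, z forward; pixel columns grow to the right and rows downward; lengths in m; the calibration is good to about 2 mm. A picture is of the moment at which its call begins. calibration takes no time and is no camera call.
- arm.job_done(): hands the job in, once; it reports no verdict.
Trained networks look in the newest picture that a camera, given by its name, has taken for a name from the list of things; names that differ only in an ending like _2 or _b are one class to them, and where a whole thing is asked for, a point or a joint stands for the part that bears it (a point fixed in the world has none). Each returns a list of dicts, best first, with "confidence" (0 to 1); they miss things now and then, are a little off and sometimes report something else, mostly with a low value. They report only what shows in the picture. A call takes as long as a camera call. They do not tell look-alikes from the thing itself.
- arm.regions_of(thing, camera): "mask" (400x640 bool, what is visible of it) and "uv" ([column, row] in pixels, amid what is visible of it).
- arm.landmark_of(thing, camera): "uv" ([column, row] in pixels: a listed point, or the origin of a listed thing).
The state is a dict: "t": time; "q": joint angles; "qvel": joint speeds; "tau": joint torques, N m; "ee_pos": TCP position; "orientation": TCP orientation; "wrist_force": force on the tool from outside, world axes, zero at the start; "moment": the same for the moment, N m; "gripper_width": opening from 0.0 (shut) to 1.0 (fully open).
Only numpy, scipy, OpenCV 4.12 (cv2) and the standard library are available. Lean on these libraries where they do the work, as an engineer would, in place of code of your own. Each camera call takes 0.05 s, during which the arm holds its last target.

TASK

Top up the two-lane spring-loaded tin tray: stand the blue tin in the mouth of the lane with the blue stock and the green tin in the mouth of the lane with the green stock, and push each one straight back past the orange sprung lips until the lips close behind it and it stays in by itself. Push gently, by feel: never ram the row against the hard stop behind it. Leave the can, the jar and the tape roll where they are.

Things in the scene. Friction and masses are not known exactly. Their poses are not given: they have to be found in the camera images.
- tray: Dark steel two-lane spring tray fixed to the table, 240 mm long (x), 210 mm wide (y); origin: centre of its underside; floor 6 mm thick. Open mouths at its -x end, towards the robot; tins are pushed along its +x. White guide walls, tops 18 mm above the origin, are 63 mm apart from x = -40 mm on and flare to 73 mm at the mouth. Tins dent if pushed with over about 30 N (tray's forces on a tin over 45 N in all).
- blue_mouth (a point): On the floor at the mouth edge of the blue lane's centre line: 6 mm above the tray's origin, tray x = -120 mm, y = +48 mm. Axes as the tray's. From here to the lips' sloping faces the lane is clear for at least 65 mm: stand the tin there, its 60 mm side across the lane, then push its back.
- green_mouth (a point): On the floor at the mouth edge of the green lane's centre line: 6 mm above the tray's origin, tray x = -120 mm, y = -48 mm. Axes as the tray's. The lanes are alike. Pushing a tin spreads the lips (about 6 N), then drives the row back (8 to 13 N with the lips rubbing); once its rear is past the lips they snap shut behind it and the push falls about 2 N.
- blue_lane (a point): On the floor of the blue lane, 120 mm past its mouth (tray x = 0, y = +48 mm). Two orange sprung lips, 13 to 31 mm above the floor, leave 52 mm between them: slopes facing the mouth, square faces inside. Each lane's lips and row sit at their own unmeasured depth: the lips' inner faces anywhere from 88 to 112 mm past the mouth. They take up 22 mm before that.
- green_lane (a point): On the floor of the green lane, 120 mm past its mouth (tray x = 0, y = -48 mm). In each lane a spring presses a row of two tins against the lips' inner faces. With a new tin in, the row meets a hard rubber-faced stop just 5 mm after the lips have shut. The spring then returns the tin to the lips; let go too soon it comes out. Wires 55 mm above the floor, from 16 mm past the lips, cover the row.
- tin_blue: Blue rectangular tin, 36 mm (its x) by 60 mm (its y) and 50 mm high, about 0.2 kg, standing upright on the table beside the tray, loose. Origin at the centre of its underside, z up. It goes into the blue lane with its 60 mm side across the lane.
- tin_green: Green rectangular tin of the same size, 36 mm (its x) by 60 mm (its y) and 50 mm high, about 0.2 kg, upright and loose; origin at the centre of its underside. It goes into the green lane with its 60 mm side across the lane.
- tall_can: Red round can, 74 mm across and 110 mm high, standing; a bystander. Origin at the centre of its underside.
- jar: Jar with a yellow cap, 66 mm across and 100 mm high, standing; a bystander. Origin at the centre of its underside.
- tape_roll: Roll of clear tape lying flat, 90 mm across and 25 mm high; a bystander. Origin at the centre of its underside.
There are look-alikes about, which are no part of the job. There is more than one size of the tin_green; the one meant has the size given above.

How it is judged:
By the outcome, as a careful person would: the job done as asked, in the order asked, and still so for the second after the job is handed in, with the robot touching nothing.
It also fails if it takes over 72 s, if anything falls off the work surface, if the arm or the gripper's body presses on something with over 40 N, if the wrist force passes 120 N, or if a joint passes its speed limit or range.

## Working session

There is one attempt and no reset: what is moved stays moved. The work goes in short steps, Python scripts to look and compute and a tool call to move; the robot and the scene stay as the last step left them, time stands still between calls to the robot, and variables do not carry over. Pictures are saved under pics/ and viewed, and the job is handed in when it is done.

Besides the shell and the picture viewer there is one more tool, called after "Call:" by a JSON object that holds its "op" and its "data", one argument or row to a line. play_rows: Moves the arm, as the interface text tells. Its arguments: {"type":"object","properties":{"targets":{"type":"array","items":{"type":"array","items":{"type":"array","items":{"type":"number"}}}},"claw":{"type":"number"},"newtons":{"type":"number"}},"required":["targets"]}

```bash
mkdir -p pics; python3 - <<'E'
from cell import arm
import cv2,numpy as np
for c in ("scene","top"):
    cv2.imwrite(f"pics/{c}0.png",arm.grab_frame(c))
    k=arm.calibration(c); print(c,np.round(k["camera_matrix"],1).tolist(),np.round(k["R"],3).tolist(),np.round(k["t"],3).tolist())
    for n in ["tray","tin_blue","tin_green","blue_mouth","green_mouth","blue_lane","green_lane","tall_can","jar","tape_roll"]:
        print(n,[(np.round(d["uv"],1).tolist(),round(d["confidence"],2)) for d in arm.landmark_of(n,c)])
o=arm.get_obs();print({k:np.round(v,3) for k,v in o.items()})
E
```

```text
scene [[366.1, 0.0, 330.4], [0.0, 366.1, 201.4], [0.0, 0.0, 1.0]] [[-0.634, 0.773, -0.014], [0.654, 0.527, -0.543], [-0.412, -0.354, -0.84]] [0.301, -0.371, 1.12]
tray [([295.8, 201.6], 0.78)]
tin_blue [([261.1, 127.8], 0.72)]
tin_green [([465.6, 217.6], 0.91), ([424.3, 200.6], 0.7), ([410.6, 237.1], 0.66)]
blue_mouth [([334.0, 172.4], 0.97), ([180.1, 154.3], 0.43)]
green_mouth [([297.2, 159.6], 0.86), ([395.2, 316.4], 0.73)]
blue_lane [([314.9, 209.0], 0.74)]
green_lane []
tall_can [([393.3, 317.5], 0.92), ([311.8, 207.0], 0.31)]
jar [([182.2, 154.9], 0.97), ([336.1, 172.1], 0.27)]
tape_roll [([485.6, 313.9], 0.65), ([274.2, 193.5], 0.62)]
top [[384.8, 0.0, 318.1], [0.0, 384.8, 193.5], [0.0, 0.0, 1.0]] [[0.01, -1.0, -0.0], [-0.976, -0.01, -0.217], [0.217, 0.003, -0.976]] [0.053, 0.539, 1.132]
tray [([341.7, 182.7], 0.68), ([417.1, 220.3], 0.46)]
tin_blue [([415.8, 220.0], 0.86)]
tin_green [([259.0, 213.8], 0.71), ([264.6, 244.6], 0.66), ([237.1, 247.8], 0.64)]
blue_mouth [([338.4, 223.3], 0.79)]
green_mouth [([363.5, 213.8], 0.94), ([342.0, 181.3], 0.58)]
blue_lane [([329.3, 191.0], 0.64)]
green_lane [([357.7, 174.4], 0.63), ([196.9, 196.8], 0.25)]
tall_can [([237.2, 158.9], 0.86)]
jar [([442.8, 163.1], 0.72)]
tape_roll [([195.7, 198.4], 0.65)]
{'t': np.float64(1.1), 'q': array([ 1.037,  0.313,  1.498, -0.   ,  1.331, -0.223]), 'qvel': array([-0.   ,  0.   ,  0.001, -0.001,  0.   ,  0.001]), 'tau': array([ 1.0000e-03, -4.0212e+01, -2.5241e+01,  7.0000e-02,  3.2000e-02,
       -0.0000e+00]), 'ee_pos': array([0.161, 0.5  , 0.239]), 'orientation': array([ 0.486,  3.104, -0.   ]), 'wrist_force': array([ 0.135, -0.224, -0.643]), 'moment': array([ 0.016, -0.017,  0.002]), 'gripper_width': np.float64(0.999)}
```

```bash
python3 - <<'E'
import cv2
for c,(x,y,w,h) in (("scene",(150,90,360,270)),("top",(160,120,320,160))):
    i=cv2.imread(f"pics/{c}0.png")[y:y+h,x:x+w]
    s=2.2 if c=="scene" else 2.5
    cv2.imwrite(f"pics/{c}0c.png",cv2.resize(i,None,fx=s,fy=s,interpolation=cv2.INTER_CUBIC))
E
```

```text
(no output)
```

View pics/scene0c.png

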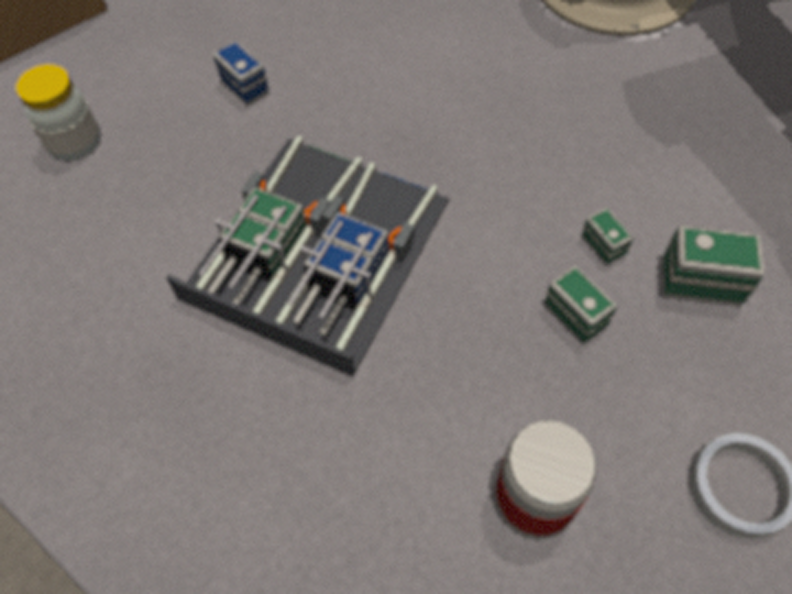

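View pics/top0c.png

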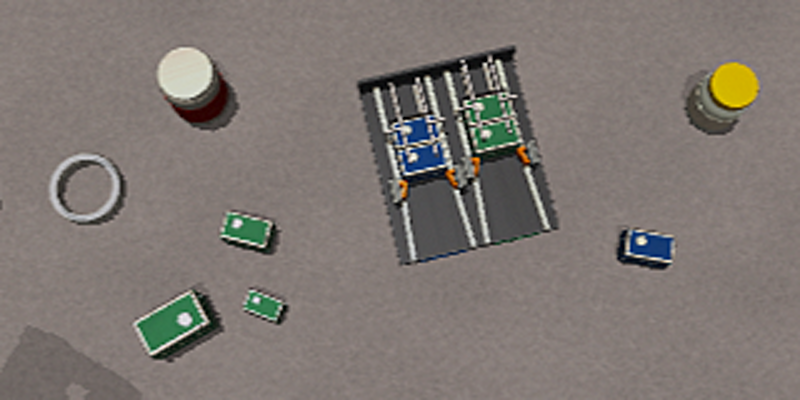

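View pics/top0.png

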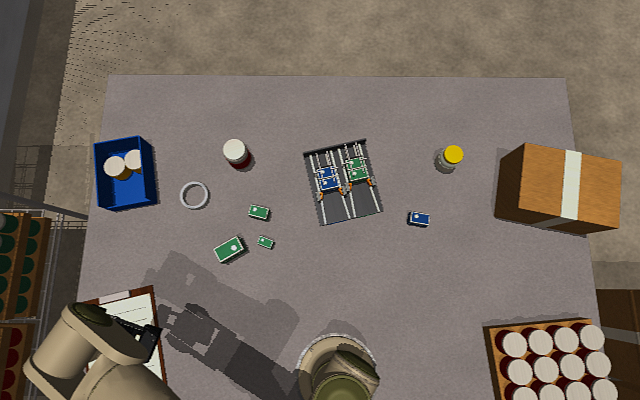

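```bash
cat > h.py <<'E'
from cell import arm
import cv2,numpy as np
from scipy.optimize import minimize
def cal(c):
    k=arm.calibration(c); return np.array(k["camera_matrix"]),np.array(k["R"]),np.array(k["t"])
def proj(c,X):
    K,R,t=cal(c); p=(np.atleast_2d(X)@R.T+t)@K.T; return p[:,:2]/p[:,2:]
def unproj(c,uv,z):
    K,R,t=cal(c); d=R.T@np.linalg.inv(K)@np.array([uv[0],uv[1],1.]); o=-R.T@t
    return o+d*(z-o[2])/d[2]
def pts(P,pose):
    x,y,a=pose; P=np.array(P,float); c,s=np.cos(a),np.sin(a)
    return np.c_[x+c*P[:,0]-s*P[:,1],y+s*P[:,0]+c*P[:,1],P[:,2]]
def box(l,w,h,z0=0): return [(sx*l/2,sy*w/2,z) for sx in(-1,1) for sy in(-1,1) for z in(z0,z0+h)]
def sil(c,P,pose,S=8,off=None):
    # antialiased silhouette
    q=proj(c,pts(P,pose)); hull=cv2.convexHull(q.astype(np.float32))[:,0]
    m=np.zeros((400*4,640*4),np.uint8)
    cv2.fillConvexPoly(m,np.round((hull*4+1.5)*16).astype(np.int32),1,shift=4)
    return m.reshape(400,4,640,4).mean((1,3))
def fit(P,masks,p0,roi=None):
    def cost(p):
        return sum(np.abs(sil(c,P,p)-m).sum()/max(m.sum(),1) for c,m in masks.items())
    r=minimize(cost,p0,method="Nelder-Mead",options=dict(initial_simplex=np.array([p0,np.add(p0,[.01,0,0]),np.add(p0,[0,.01,0]),np.add(p0,[0,0,.2])]),xatol=2e-4,fatol=1e-3,maxfev=150))
    return r.x,r.fun
E
python3 - <<'E'
from h import *
T={}
for n in ["tin_blue","tin_green"]:
    M={}
    for c in ("top","scene"):
        if n=="tin_blue": arm.grab_frame(c)
        M[c]=arm.regions_of(n,c)
        print(n,c,[(np.round(d["uv"]).tolist(),round(d["confidence"],2),int(d["mask"].sum())) for d in M[c]])
        for d in M[c]: print("   ",np.round(unproj(c,d["uv"],.035),3))
    # the intended
    tgt={"tin_blue":{"top":(419,219),"scene":(260,123)},"tin_green":{"top":(259,212),"scene":(414,228)}}[n]
    ms={}
    for c in M:
        b=min(M[c],key=lambda d:np.hypot(*(np.array(d["uv"])-tgt[c]))); ms[c]=b["mask"].astype(float)
    x0=unproj("top",tgt["top"],.035)
    best=min((fit(box(.036,.06,.05),ms,[x0[0],x0[1],a]) for a in (0,.8,1.6,2.4)),key=lambda r:r[1])
    print(n,np.round(best[0],4),np.degrees(best[0][2]),best[1])
    for c in ms: b=fit(box(.036,.06,.05),{c:ms[c]},best[0]);print(c,np.round(b[0],4),b[1])
E
```

```text
tin_blue top [([418.0, 219.0], 0.66, 310)]
    [ 0.465 -0.252  0.035]
tin_blue scene [([259.0, 122.0], 0.71, 459)]
    [ 0.472 -0.25   0.035]
tin_blue [ 0.4678 -0.2555 -0.2199] -12.59968919641642 0.20349945533769065
top [ 0.4686 -0.2555 -0.2169] 0.08870967741935484
scene [ 0.4678 -0.2555 -0.2203] 0.10947712418300654
tin_green top [([259.0, 212.0], 0.8, 262), ([233.0, 248.0], 0.67, 610)]
    [0.483 0.242 0.035]
    [0.37  0.319 0.035]
tin_green scene [([414.0, 229.0], 0.78, 689), ([422.0, 195.0], 0.67, 393), ([473.0, 212.0], 0.56, 1466)]
    [0.489 0.248 0.035]
    [0.4   0.216 0.035]
    [0.368 0.328 0.035]
tin_green [0.4829 0.2426 2.889 ] 165.52874014290526 0.2484883778902935
top [0.4832 0.2426 2.8943] 0.12762404580152673
scene [0.4828 0.2436 2.9122] 0.11420537010159652
```

```bash
python3 - <<'E'
import cv2
i=cv2.imread("pics/top0.png")[130:235,295:395]
cv2.imwrite("pics/traytop.png",cv2.resize(i,None,fx=5.6,fy=5.6,interpolation=cv2.INTER_CUBIC))
i=cv2.imread("pics/scene0.png")[145:265,220:360]
cv2.imwrite("pics/trayscene.png",cv2.resize(i,None,fx=5,fy=5,interpolation=cv2.INTER_CUBIC))
E
```

```text
(no output)
```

View pics/traytop.png

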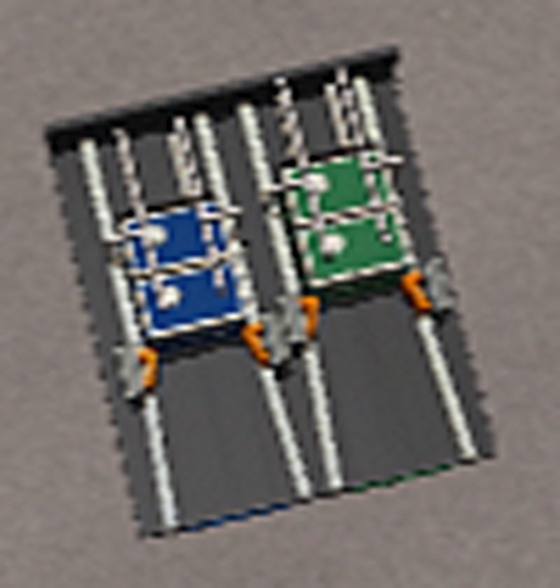

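View pics/trayscene.png

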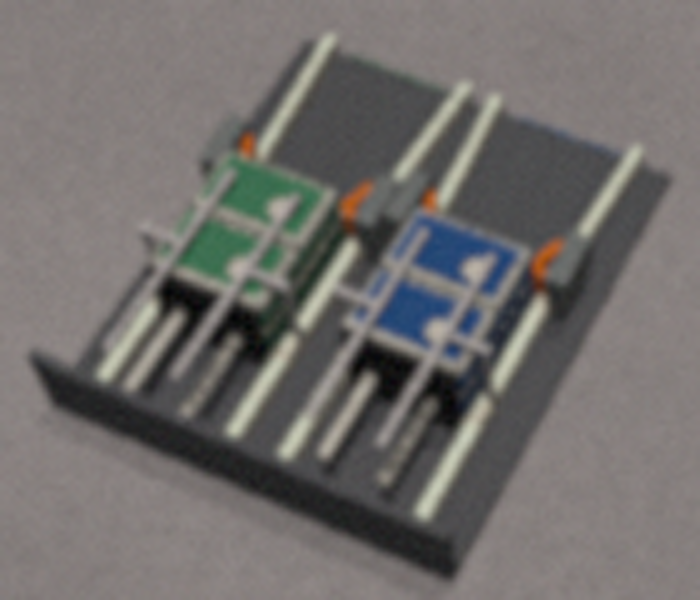

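```bash
python3 - <<'E'
from h import *
from scipy.optimize import least_squares
f=lambda p,s,o:((np.array(p)+.5)/s-.5)+o
obs=[("top",(140,537),5.6,(-.12,.105,.006)),("top",(495,457),5.6,(-.12,-.105,.006)),
("scene",(672,178),5,(-.12,.105,.006)),("scene",(305,40),5,(-.12,-.105,.006)),("scene",(452,578),5,(.12,.105,0))]
# mids of wall-end pairs at z=.018
obs+= [("top",((170+303)/2,(528+495)/2),5.6,(-.12,.048,.018)),("top",((335+470)/2,(490+458)/2),5.6,(-.12,-.048,.018)),
("scene",((495+638)/2,(100+150)/2),5,(-.12,.048,.018)),("scene",((330+464)/2,(38+88)/2),5,(-.12,-.048,.018))]
O={"top":(295,130),"scene":(220,145)}
U=[f(p,s,O[c]) for c,p,s,_ in obs]
def res(p,sel=None):
    return np.concatenate([proj(o[0],pts([o[3]],p))[0]-u for o,u in zip(obs,U) if sel in(None,o[0])])
r=least_squares(res,[.55,.03,.2],loss="soft_l1")
print(np.round(r.x,4),np.degrees(r.x[2]),np.round(res(r.x).reshape(-1,2),1).tolist())
for c in("top","scene"):
    q=least_squares(lambda p:res(p,c),r.x);print(c,np.round(q.x,4))
pose=r.x
np.save("tray.npy",pose)
for c in O:
    s=5.6 if c=="top" else 5
    i=cv2.imread(f"pics/{c}0.png");
    ox,oy=O[c];w,h=(100,105) if c=="top" else (140,120)
    i=cv2.resize(i[oy:oy+h,ox:ox+w],None,fx=s,fy=s,interpolation=cv2.INTER_CUBIC)
    def L(P,col):
        q=proj(c,pts(P,pose)); q=(q-O[c]+.5)*s-.5
        cv2.polylines(i,[np.round(q).astype(np.int32)],False,col,1)
    L([(-.12,.105,.006),(-.12,-.105,.006),(.12,-.105,.006),(.12,.105,.006),(-.12,.105,.006)],(0,255,255))
    for y in(.048,-.048):
        L([(-.12,y,.006),(.12,y,.006)],(255,0,255))
        for e in(-1,1): L([(-.12,y+e*.0365,.018),(-.04,y+e*.0315,.018),(.115,y+e*.0315,.018)],(0,0,255))
    cv2.imwrite(f"pics/ov_{c}.png",i)
E
```

```text
[ 0.5879 -0.0202  0.2399] 13.747549887351369 [[-0.2, -0.0], [0.2, -0.6], [-0.1, -0.5], [0.1, -0.1], [-0.2, 1.4], [0.2, -0.1], [-0.0, -0.2], [0.3, -0.5], [0.4, -0.6]]
top [ 0.5873 -0.0207  0.2334]
scene [ 0.588  -0.0203  0.242 ]
```

View pics/ov_top.png

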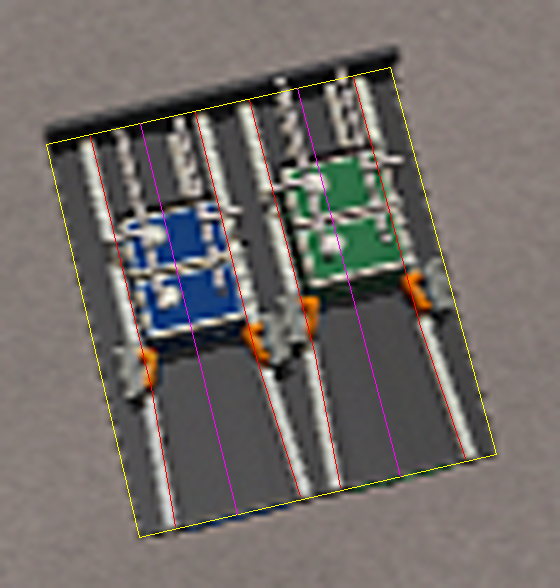

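View pics/ov_scene.png

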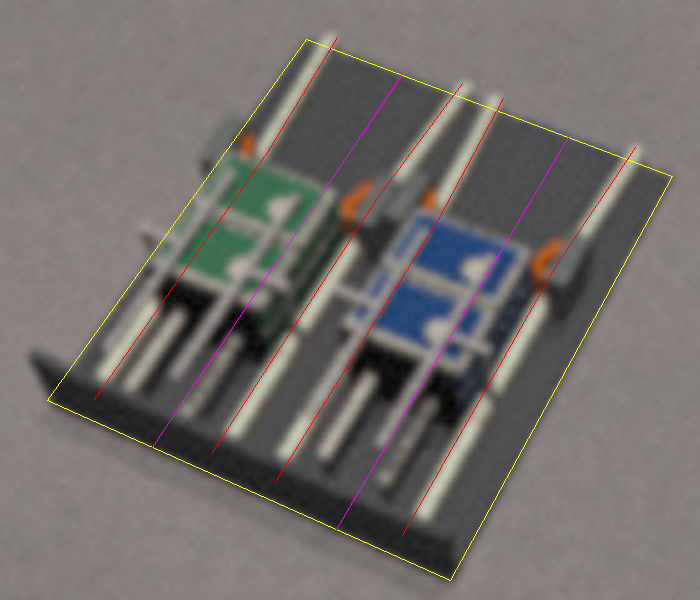

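```bash
cat >> h.py <<'E'
from scipy.spatial.transform import Rotation as Ro
TR=np.load("tray.npy")
def tw(x,y,z): return pts([(x,y,z)],TR)[0]   # tray -> world (z world)
def plan(xyz,yang=None,base=None):
    o=arm.get_obs(); R=Ro.from_rotvec(o["orientation"]).as_matrix(); p=np.array(o["ee_pos"])
    d=R.T@(np.array(xyz)-p)*1000
    yaw=0
    if yang is not None:
        cur=np.degrees(np.arctan2(R[1,1],R[0,1])); yaw=-((yang-cur+90)%180-90)
    print("shift",np.round(d,1),"yaw",round(yaw,2),"| pos",np.round(p,4),"tilt",np.round(R[:,2],4),"F",np.round(o["wrist_force"],1),"w",round(float(o["gripper_width"]),3),"t",round(float(o["t"]),2))
E
python3 - <<'E'
from h import *
print("blue org",unproj("top",(415.8,220),0),unproj("scene",(261.1,127.8),0))
print("can",unproj("top",(237.2,158.9),0),unproj("scene",(393.3,317.5),0),"jar",unproj("top",(442.8,163.1),0))
inv=lambda w:(Ro.from_euler("z",-TR[2]).as_matrix()@(w-np.array([TR[0],TR[1],0])))
f=lambda p:(np.array(p)+.5)/5.6-.5+np.array([295,130])
g=lambda p:(np.array(p)+.5)/5-.5+np.array([220,145])
for n,p,q in(("blue",(198,322),(480,228)),("green",(358,272),(285,172))):
  print(n,"front top edge depth",inv(unproj("top",f(p),.056))+[.12,0,0],inv(unproj("scene",g(q),.056))+[.12,0,0])
plan((.468,-.2555,.2),90-12.5)
E
```

```text
blue org [ 0.46792001 -0.25528939  0.        ] [ 4.62161264e-01 -2.59733455e-01  1.11022302e-16]
can [0.66657203 0.32836239 0.        ] [0.66498621 0.31946895 0.        ] jar [ 0.65901621 -0.35316414  0.        ]
blue front top edge depth [0.1029205  0.04734249 0.056     ] [0.09865083 0.05057469 0.056     ]
green front top edge depth [ 0.11050573 -0.04650935  0.056     ] [ 0.10888076 -0.04629732  0.056     ]
shift [-523.7 -625.1   38.7] yaw -5.31 | pos [0.1606 0.4999 0.2387] tilt [ 0.  0. -1.] F [-0.4  0.1 -0.6] w 0.998 t 1.4
```

Call:
{"op": "play_rows", "data": {
  "targets": [
    [[-25,-30,2,-0.3],[-54,-64,4,-0.6],[-83,-98,6,-1],[-112,-132,8,-1.2],[-141,-167,10,-1.5],[-170,-202,12,-1.8],[-199,-237,14,-2],[-228,-272,16,-2.3],[-257,-307,18,-2.6],[-286,-342,20,-3],[-315,-377,22,-3.3],[-344,-411,24,-3.6],[-373,-446,26,-4],[-402,-481,28,-4.3],[-431,-516,31,-4.6],[-460,-551,34,-5],[-490,-586,37,-5.3],[-515,-615,39,-5.3],[-524,-625,39,-5.3],[-524,-625,39,-5.3]]
  ],
  "claw": 1
}}

```text
t: 3.4
ee_pos: [0.4684, -0.2568, 0.1991]
orientation: [-0.345, -3.122, -0.0]
wrist_force: [0.1, 0.2, -0.0]
gripper_width: 0.999
```

```bash
python3 - <<'E'
from h import *
plan((.468,-.2555,.02),77.5)
cv2.imwrite("pics/t1.png",arm.grab_frame("scene")[60:260,180:400].repeat(3,0).repeat(3,1))
E
```

```text
shift [  0.6   1.2 179.1] yaw -0.1 | pos [ 0.4684 -0.2568  0.1991] tilt [-5.e-04  3.e-04 -1.e+00] F [ 0.1  0.2 -0. ] w 0.999 t 3.4
```

View pics/t1.png

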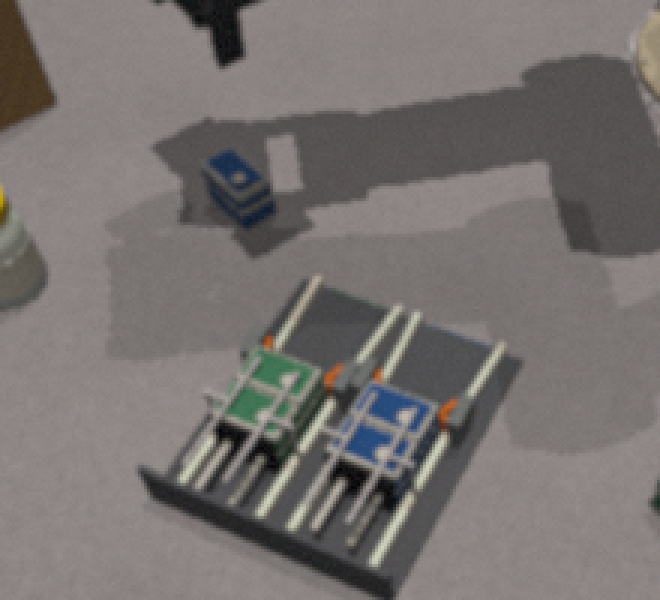

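Call:
{"op": "play_rows", "data": {
  "targets": [
    [[0.5,1,25,0],[0.5,1,60,0],[0.5,1,95,0],[0.5,1,125,0],[0.5,1,145,0],[0.5,1,160,0],[0.5,1,170,0],[0.5,1,177,0],[0.5,1,179,0],[0.5,1,179,0]]
  ]
}}

```text
t: 4.45
ee_pos: [0.4682, -0.2543, 0.0211]
orientation: [0.342, 3.122, -0.0]
wrist_force: [-0.0, 0.7, 0.5]
gripper_width: 0.998
```

Call:
{"op": "play_rows", "data": {
  "targets": [
    [[0,0,0,0],[0,0,0,0],[0,0,0,0],[0,0,0,0],[0,0,0,0],[0,0,0,0]]
  ],
  "claw": 0,
  "newtons": 12
}}

```text
t: 5.05
ee_pos: [0.4681, -0.2545, 0.0209]
orientation: [0.342, 3.123, -0.0]
wrist_force: [-1.5, -0.2, 2.2]
gripper_width: 0.679
```

```bash
python3 - <<'E'
from h import *
plan((.468,-.2555,.12),77.5)
E
```

```text
shift [ -0.1  -1.  -99.1] yaw -0.01 | pos [ 0.4681 -0.2545  0.0209] tilt [ 3.e-04 -3.e-04 -1.e+00] F [-1.5 -0.2  2.2] w 0.679 t 5.05
```

Call:
{"op": "play_rows", "data": {
  "targets": [
    [[0,0,-8,0],[0,0,-30,0],[0,0,-60,0],[0,0,-90,0],[0,0,-100,0],[0,0,-100,0]]
  ]
}}

```text
t: 5.65
ee_pos: [0.4684, -0.2546, 0.1216]
orientation: [0.342, 3.121, -0.002]
wrist_force: [-0.1, -0.3, -1.8]
gripper_width: 0.684
```

```bash
python3 - <<'E'
from h import *
d=.047  # tin centre past mouth edge minus...
a=90+np.degrees(TR[2])
# centre 28 mm past mouth
w=tw(-.12+.028,.048,.12); print(w)
plan(w,a)
i=arm.grab_frame("top"); cv2.imwrite("pics/t2.png",cv2.resize(i[130:280,300:460],None,fx=4,fy=4,interpolation=cv2.INTER_CUBIC))
i=arm.grab_frame("scene"); cv2.imwrite("pics/s2.png",cv2.resize(i[60:260,180:400],None,fx=3.5,fy=3,interpolation=cv2.INTER_CUBIC))
E
```

```text
[0.4871128  0.00457278 0.12      ]
shift [ 37.8 257.1   1.3] yaw -26.25 | pos [ 0.4684 -0.2546  0.1216] tilt [ 0.0016 -0.0014 -1.    ] F [-0.1 -0.3 -1.8] w 0.684 t 5.65
```

View pics/s2.png

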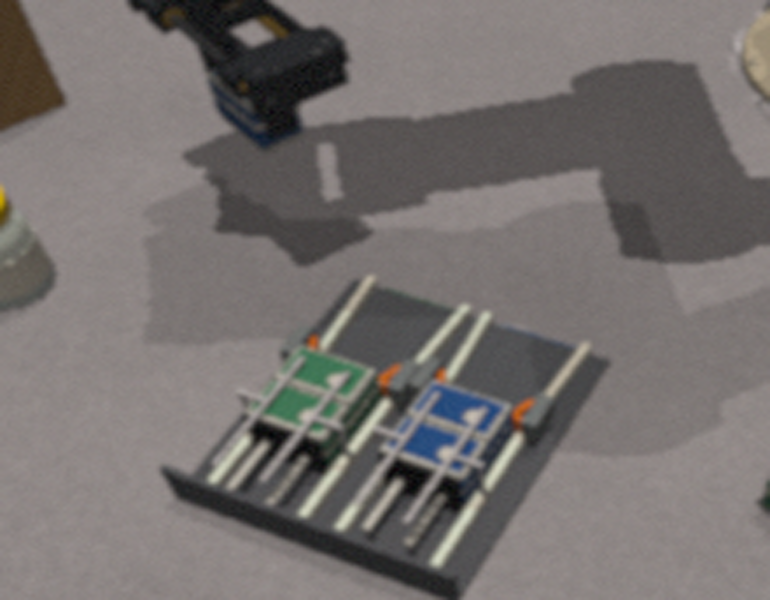

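Call:
{"op": "play_rows", "data": {
  "targets": [
    [[2,15,0,-1.5],[6,40,0,-4],[11,70,0,-7],[15,100,0,-10],[20,130,0,-13],[24,160,0,-16],[28,190,0,-19],[32,218,0,-22],[36,240,0,-24.5],[37.8,253,0,-26],[37.8,257,0,-26.25],[37.8,257,0,-26.25],[37.8,257,0,-26.25]]
  ]
}}

```text
t: 7.05
ee_pos: [0.4868, 0.0041, 0.1205]
orientation: [0.374, -3.119, 0.0]
wrist_force: [-0.1, -0.3, -0.5]
gripper_width: 0.686
```

```bash
python3 - <<'E'
from h import *
a=90+np.degrees(TR[2])
w=tw(-.12+.028,.048,.028)
plan(w,a)
i=arm.grab_frame("top"); cv2.imwrite("pics/t3.png",cv2.resize(i[140:260,260:420],None,fx=4.5,fy=4.5,interpolation=cv2.INTER_CUBIC))
i=arm.grab_frame("scene"); cv2.imwrite("pics/s3.png",cv2.resize(i[60:260,180:400],None,fx=3.5,fy=3,interpolation=cv2.INTER_CUBIC))
E
```

```text
shift [-0.5  0.4 92.5] yaw -0.07 | pos [0.4868 0.0041 0.1205] tilt [-3.e-04 -1.e-04 -1.e+00] F [-0.1 -0.3 -0.5] w 0.686 t 7.05
```

View pics/s3.png

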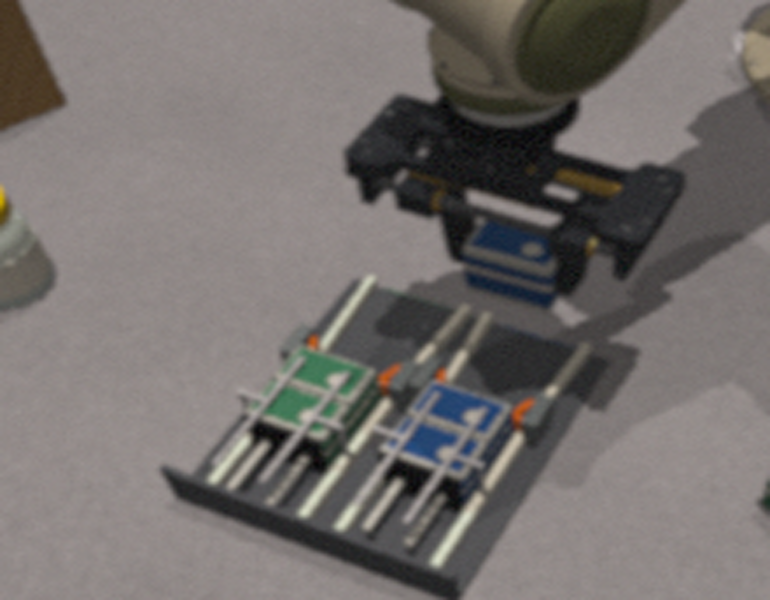

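View pics/t3.png

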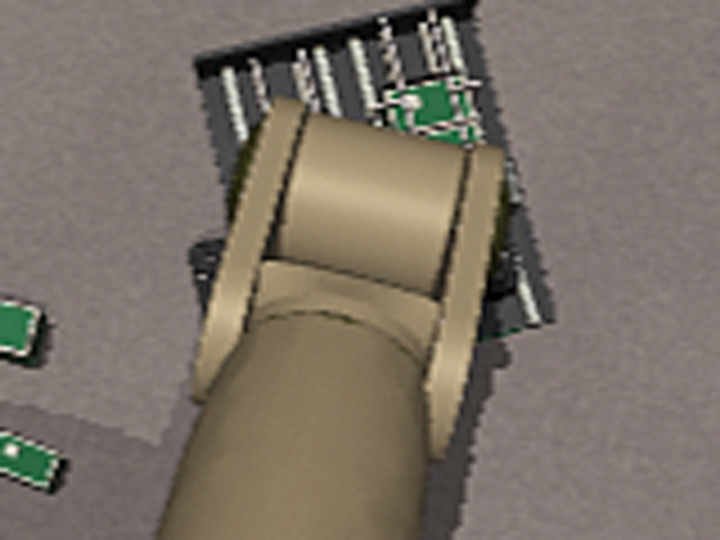

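Call:
{"op": "play_rows", "data": {
  "targets": [
    [[0,0.4,15,0],[-0.5,0.4,40,0],[-0.5,0.4,60,0],[-0.5,0.4,75,0],[-0.5,0.4,84,0],[-0.5,0.4,89,0],[-0.5,0.4,91,0],[-0.5,0.4,92,0],[-0.5,0.4,92,0]]
  ]
}}

```text
t: 8.05
ee_pos: [0.4875, 0.0051, 0.0291]
orientation: [-0.376, 3.118, -0.0]
wrist_force: [-0.8, 0.2, -1.3]
gripper_width: 0.684
```

```bash
python3 - <<'E'
from h import *
a=90+np.degrees(TR[2])
plan(tw(-.12+.028,.048,.027),a)
i=arm.grab_frame("scene"); 
s=5;O=(270,100);c="scene"
i=cv2.resize(i[100:210,270:400],None,fx=s,fy=s,interpolation=cv2.INTER_CUBIC)
def L(P,col,pose=TR):
    q=(proj(c,pts(P,pose))-O+.5)*s-.5; cv2.polylines(i,[np.round(q).astype(np.int32)],True,col,1)
o=arm.get_obs(); tp=(o["ee_pos"][0],o["ee_pos"][1],TR[2]); zb=o["ee_pos"][2]-.021
for z in (zb,zb+.05): L([(-.018,-.03,z),(-.018,.03,z),(.018,.03,z),(.018,-.03,z)],(0,255,255),tp)
cv2.imwrite("pics/s4.png",i)
E
```

```text
shift [ 0.5 -0.5  2.1] yaw -0.01 | pos [0.4875 0.0051 0.0291] tilt [ 8.e-04 -2.e-04 -1.e+00] F [-0.8  0.2 -1.3] w 0.684 t 8.05
```

View pics/s4.png

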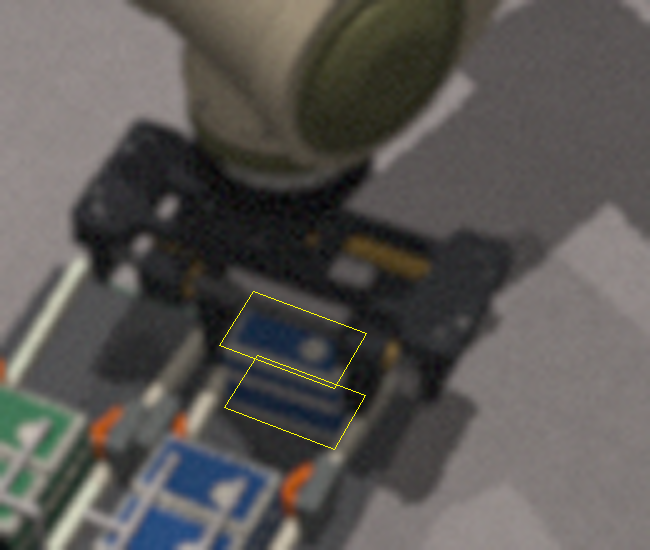

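Call:
{"op": "play_rows", "data": {
  "targets": [
    [[0.3,-0.3,0.7,0],[0.5,-0.5,1.4,0],[0.5,-0.5,2,0],[0.5,-0.5,2.3,0],[0.5,-0.5,2.3,0]]
  ]
}}

```text
t: 8.6
ee_pos: [0.487, 0.0046, 0.0269]
orientation: [-0.376, 3.119, -0.0]
wrist_force: [-1.9, -0.3, 5.0]
gripper_width: 0.682
```

Call:
{"op": "play_rows", "data": {
  "targets": [
    [[0,0,0,0],[0,0,0,0],[0,0,0,0]]
  ],
  "claw": 0.85
}}

```text
t: 8.9
ee_pos: [0.4869, 0.0046, 0.0264]
orientation: [-0.376, 3.119, -0.0]
wrist_force: [0.4, 0.6, 0.3]
gripper_width: 0.849
```

Call:
{"op": "play_rows", "data": {
  "targets": [
    [[0,0,-5,0],[0,0,-25,0],[0,0,-50,0],[0,0,-60,0],[15,0,-60,0],[40,0,-60,0],[52,0,-60,0],[52,0,-60,0]]
  ]
}}

```text
t: 9.7
ee_pos: [0.4353, -0.0078, 0.0863]
orientation: [0.375, -3.118, -0.0]
wrist_force: [0.4, -0.4, 0.2]
gripper_width: 0.849
```

```bash
python3 - <<'E'
from h import *
a=90+np.degrees(TR[2])
plan(tw(-.12+.028-.04,.048,.028),a)
i=arm.grab_frame("scene"); 
s=5;O=(270,100);c="scene"
i=cv2.resize(i[100:220,260:400],None,fx=s,fy=s,interpolation=cv2.INTER_CUBIC)
cv2.imwrite("pics/s5.png",i)
E
```

```text
shift [-13.3  -0.3  58.3] yaw -0.04 | pos [ 0.4353 -0.0078  0.0863] tilt [-9.e-04  2.e-04 -1.e+00] F [ 0.4 -0.4  0.2] w 0.849 t 9.7
```

View pics/s5.png

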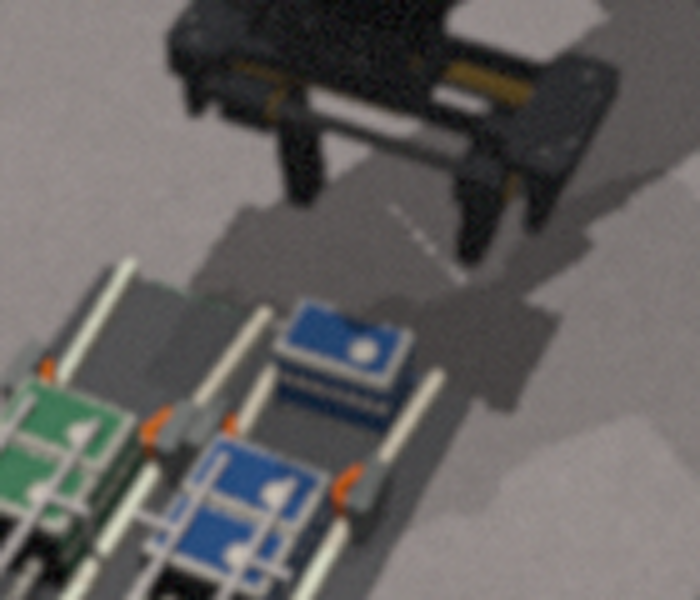

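Call:
{"op": "play_rows", "data": {
  "targets": [
    [[0,-0.3,10,0],[0,-0.3,30,0],[0,-0.3,48,0],[0,-0.3,60,0],[0,-0.3,66,0],[0,-0.3,68,0],[0,-0.3,68,0],[0,-0.3,68,0]]
  ],
  "claw": 0
}}

```text
t: 10.55
ee_pos: [0.4368, -0.0081, 0.0188]
orientation: [-0.376, 3.118, -0.001]
wrist_force: [-0.5, -0.8, 0.9]
gripper_width: 0.147
```

```bash
cat >> h.py <<'E'
def st():
    o=arm.get_obs(); p=np.array(o["ee_pos"]); F=np.array(o["wrist_force"]); c,s=np.cos(TR[2]),np.sin(TR[2])
    d=p[:2]-TR[:2]; R=Ro.from_rotvec(o["orientation"]).as_matrix()
    print("t %.2f depth %.1f laney %.1f z %.1f | Fpush %.2f Flat %.2f Fz %.2f | w %.3f yaw %.2f"%(o["t"],(c*d[0]+s*d[1])*1e3+120,(-s*d[0]+c*d[1])*1e3,p[2]*1e3,-(c*F[0]+s*F[1]),-s*F[0]+c*F[1],F[2],o["gripper_width"],np.degrees(np.arctan2(R[1,1],R[0,1]))-90-np.degrees(TR[2])))
E
python3 -c "
from h import *
st()"
```

```text
t 10.55 depth -23.9 laney 47.7 z 18.8 | Fpush 0.67 Flat -0.70 Fz 0.89 | w 0.147 yaw 0.00
```

Call:
{"op": "play_rows", "data": {
  "targets": [
    [[-5,0,0,0],[-11,0,0,0],[-16,0,0,0],[-20,0,0,0],[-23,0,0,0],[-26,0,0,0],[-29,0,0,0],[-32,0,0,0],[-35,0,0,0],[-38,0,0,0],[-41,0,0,0],[-44,0,0,0],[-46,0,0,0],[-46,0,0,0]]
  ]
}}

```text
t: 11.95
ee_pos: [0.4813, 0.0029, 0.0184]
orientation: [-0.376, 3.119, -0.0]
wrist_force: [0.5, -0.6, 0.2]
gripper_width: 0.004
```

```bash
python3 - <<'E'
from h import *
st()
i=arm.grab_frame("scene"); 
i=cv2.resize(i[100:220,260:400],None,fx=5,fy=5,interpolation=cv2.INTER_CUBIC)
cv2.imwrite("pics/s6.png",i)
E
```

```text
t 11.95 depth 22.0 laney 47.8 z 18.4 | Fpush -0.29 Flat -0.70 Fz 0.20 | w 0.004 yaw -0.00
```

View pics/s6.png

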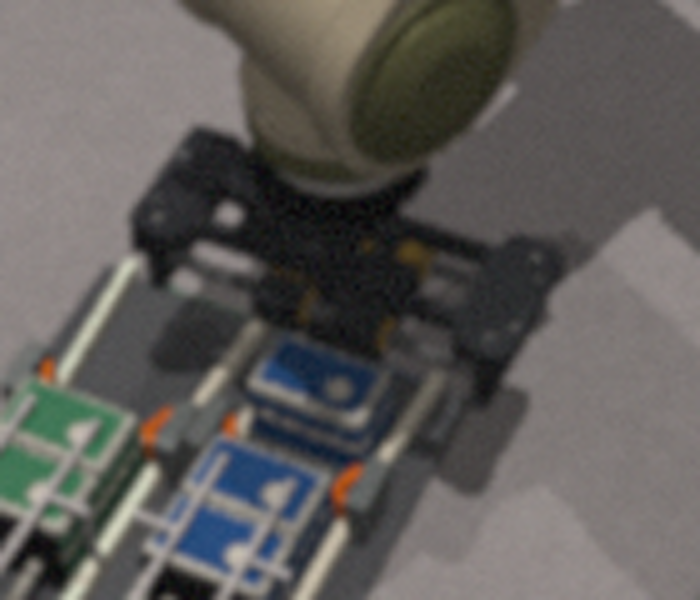

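Call:
{"op": "play_rows", "data": {
  "targets": [
    [[-2,0,0,0],[-4,0,0,0],[-6,0,0,0],[-8,0,0,0],[-10,0,0,0],[-12,0,0,0],[-14,0,0,0],[-16,0,0,0],[-18,0,0,0],[-20,0,0,0],[-22,0,0,0],[-24,0,0,0],[-26,0,0,0],[-28,0,0,0]]
  ]
}}

```text
t: 13.4
ee_pos: [0.5085, 0.0096, 0.0184]
orientation: [-0.376, 3.119, -0.0]
wrist_force: [-1.1, -0.8, -0.5]
gripper_width: 0.003
```

```bash
python3 -c "
from h import *
st()"
```

```text
t 13.40 depth 50.0 laney 47.8 z 18.4 | Fpush 1.29 Flat -0.52 Fz -0.53 | w 0.003 yaw -0.01
```

Call:
{"op": "play_rows", "data": {
  "targets": [
    [[-1.5,0,0,0],[-3,0,0,0],[-4.5,0,0,0],[-6,0,0,0],[-7,0,0,0],[-8,0,0,0]]
  ]
}}

```text
t: 14.0
ee_pos: [0.5153, 0.0112, 0.0184]
orientation: [0.376, -3.117, 0.0]
wrist_force: [-8.1, -4.0, 5.6]
gripper_width: 0.003
```

```bash
python3 - <<'E'
from h import *
st()
i=arm.grab_frame("scene"); 
i=cv2.resize(i[100:220,260:400],None,fx=5,fy=5,interpolation=cv2.INTER_CUBIC)
cv2.imwrite("pics/s7.png",i)
E
```

```text
t 14.00 depth 57.0 laney 47.7 z 18.4 | Fpush 8.79 Flat -1.95 Fz 5.58 | w 0.003 yaw 0.01
```

View pics/s7.png

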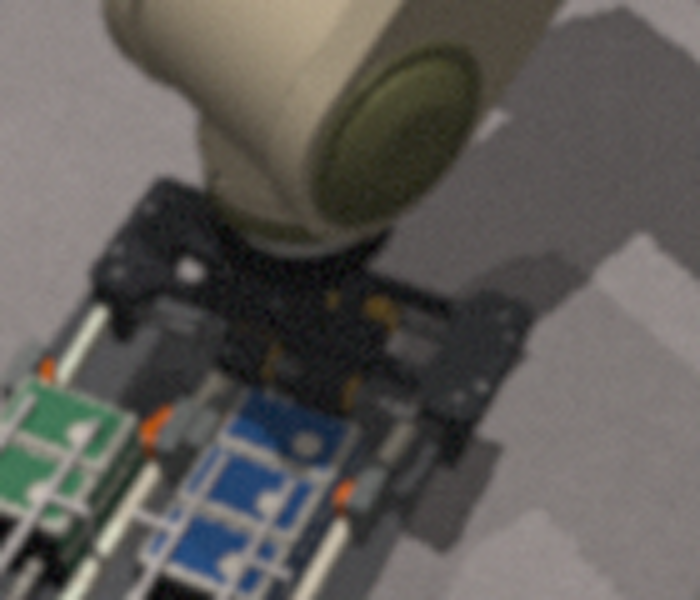

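Call:
{"op": "play_rows", "data": {
  "targets": [
    [[-1.5,0,0,0],[-3,0,0,0],[-4.5,0,0,0],[-6,0,0,0],[-7.5,0,0,0],[-9,0,0,0],[-10,0,0,0]]
  ]
}}

```text
t: 14.75
ee_pos: [0.5249, 0.0135, 0.0184]
orientation: [0.376, -3.116, 0.0]
wrist_force: [-10.2, -3.8, 6.8]
gripper_width: 0.008
```

```bash
python3 -c "
from h import *
st()"
```

```text
t 14.75 depth 66.8 laney 47.7 z 18.4 | Fpush 10.76 Flat -1.26 Fz 6.82 | w 0.008 yaw 0.01
```

Call:
{"op": "play_rows", "data": {
  "targets": [
    [[-1.5,0,0,0],[-3,0,0,0],[-4.5,0,0,0],[-6,0,0,0],[-7.5,0,0,0],[-9,0,0,0],[-10,0,0,0]]
  ]
}}

```text
t: 15.45
ee_pos: [0.5345, 0.0159, 0.0184]
orientation: [0.376, -3.116, 0.0]
wrist_force: [-10.6, -4.6, 7.9]
gripper_width: 0.003
```

```bash
python3 -c "
from h import *
st()"
```

```text
t 15.45 depth 76.7 laney 47.8 z 18.4 | Fpush 11.42 Flat -1.90 Fz 7.87 | w 0.003 yaw 0.02
```

```bash
python3 - <<'E'
from h import *
i=arm.grab_frame("scene"); 
i=cv2.resize(i[120:220,250:370],None,fx=6,fy=6,interpolation=cv2.INTER_CUBIC)
cv2.imwrite("pics/s8.png",i)
E
```

```text
(no output)
```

View pics/s8.png

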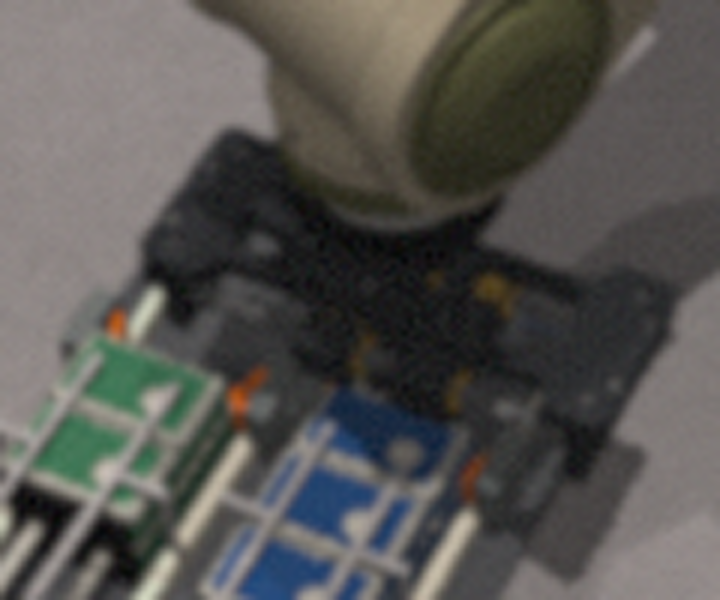

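Call:
{"op": "play_rows", "data": {
  "targets": [
    [[-1.5,0,0,0],[-3,0,0,0],[-4.5,0,0,0],[-6,0,0,0],[-7,0,0,0],[-8,0,0,0],[-9,0,0,0]]
  ]
}}

```text
t: 16.2
ee_pos: [0.543, 0.018, 0.0184]
orientation: [0.376, -3.115, -0.0]
wrist_force: [-11.1, -4.8, 6.8]
gripper_width: 0.004
```

```bash
python3 -c "
from h import *
st()"
```

```text
t 16.20 depth 85.5 laney 47.8 z 18.4 | Fpush 11.96 Flat -2.04 Fz 6.76 | w 0.004 yaw 0.01
```

Call:
{"op": "play_rows", "data": {
  "targets": [
    [[-0.5,0,0,0],[-1,0,0,0]]
  ]
}}

```text
t: 16.4
ee_pos: [0.544, 0.0183, 0.0184]
orientation: [0.376, -3.115, -0.0]
wrist_force: [-12.1, -4.5, 7.3]
gripper_width: 0.007
```

```bash
python3 -c "
from h import *
st()"
```

```text
t 16.40 depth 86.5 laney 47.8 z 18.4 | Fpush 12.80 Flat -1.53 Fz 7.29 | w 0.007 yaw 0.02
```

Call:
{"op": "play_rows", "data": {
  "targets": [
    [[-0.5,0,0,0],[-1,0,0,0]]
  ]
}}

```text
t: 16.6
ee_pos: [0.5451, 0.0186, 0.0184]
orientation: [0.376, -3.116, -0.0]
wrist_force: [-11.0, -3.4, 5.1]
gripper_width: 0.009
```

```bash
python3 -c "
from h import *
st()"
```

```text
t 16.60 depth 87.7 laney 47.8 z 18.4 | Fpush 11.50 Flat -0.71 Fz 5.08 | w 0.009 yaw 0.01
```

Call:
{"op": "play_rows", "data": {
  "targets": [
    [[-0.5,0,0,0],[-1,0,0,0]]
  ]
}}

```text
t: 16.8
ee_pos: [0.5462, 0.0188, 0.0184]
orientation: [0.376, -3.116, -0.0]
wrist_force: [-9.3, -3.8, 6.3]
gripper_width: -0.0
```

```bash
python3 -c "
from h import *
st()"
```

```text
t 16.80 depth 88.8 laney 47.8 z 18.4 | Fpush 9.90 Flat -1.50 Fz 6.27 | w -0.000 yaw 0.01
```

Call:
{"op": "play_rows", "data": {
  "targets": [
    [[-0.5,0,0,0],[-1,0,0,0]]
  ]
}}

```text
t: 17.0
ee_pos: [0.5472, 0.019, 0.0184]
orientation: [0.376, -3.116, 0.0]
wrist_force: [-9.9, -3.1, 6.8]
gripper_width: 0.006
```

```bash
python3 - <<'E'
from h import *
st()
i=arm.grab_frame("scene"); st()
i=cv2.resize(i[140:230,240:360],None,fx=6.5,fy=6.5,interpolation=cv2.INTER_CUBIC)
cv2.imwrite("pics/s9.png",i)
E
```

```text
t 17.00 depth 89.8 laney 47.8 z 18.4 | Fpush 10.34 Flat -0.66 Fz 6.79 | w 0.006 yaw 0.01
t 17.05 depth 89.9 laney 47.8 z 18.4 | Fpush 10.21 Flat -1.23 Fz 6.12 | w 0.002 yaw 0.01
```

View pics/s9.png

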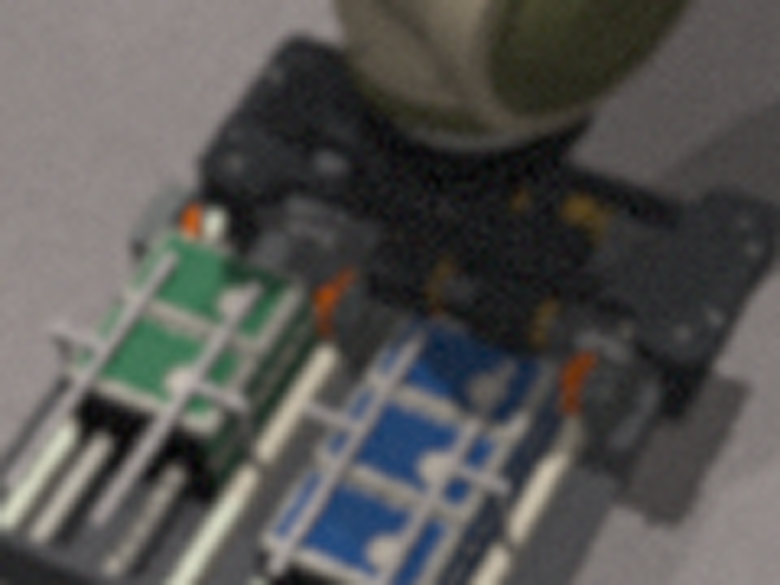

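Call:
{"op": "play_rows", "data": {
  "targets": [
    [[-0.5,0,0,0],[-1,0,0,0]]
  ]
}}

```text
t: 17.25
ee_pos: [0.5481, 0.0193, 0.0184]
orientation: [0.376, -3.116, -0.0]
wrist_force: [-9.6, -4.1, 7.2]
gripper_width: 0.003
```

```bash
python3 -c "
from h import *
st()"
```

```text
t 17.25 depth 90.8 laney 47.8 z 18.4 | Fpush 10.31 Flat -1.72 Fz 7.15 | w 0.003 yaw 0.02
```

Call:
{"op": "play_rows", "data": {
  "targets": [
    [[1,0,0,0],[2,0,0,0],[3,0,0,0],[4,0,0,0],[5,0,0,0],[6,0,0,0]]
  ]
}}

```text
t: 17.85
ee_pos: [0.5437, 0.0181, 0.0185]
orientation: [-0.376, 3.118, -0.0]
wrist_force: [0.3, 0.6, -0.1]
gripper_width: 0.004
```

```bash
python3 -c "
from h import *
st()"
```

```text
t 17.85 depth 86.2 laney 47.7 z 18.5 | Fpush -0.46 Flat 0.47 Fz -0.12 | w 0.004 yaw -0.01
```

Call:
{"op": "play_rows", "data": {
  "targets": [
    [[4,0,0,0],[12,0,0,0],[25,0,0,0],[45,0,0,0],[70,0,0,0],[95,0,-10,0],[115,0,-40,0],[125,0,-80,0],[130,0,-120,0],[130,0,-150,0],[130,0,-160,0]]
  ]
}}

```text
t: 18.95
ee_pos: [0.4174, -0.0131, 0.181]
orientation: [-0.375, 3.114, -0.003]
wrist_force: [0.4, 0.4, -1.1]
gripper_width: 0.009
```

```bash
python3 - <<'E'
from h import *
st()
i=arm.grab_frame("scene")
cv2.imwrite("pics/s10.png",cv2.resize(i[130:270,220:360],None,fx=4.2,fy=4.2,interpolation=cv2.INTER_CUBIC))
i=arm.grab_frame("top")
cv2.imwrite("pics/t10.png",cv2.resize(i[120:270,215:395],None,fx=4,fy=4,interpolation=cv2.INTER_CUBIC))
M={c:arm.regions_of("tin_green",c) for c in("top","scene")}
for c in M: print([(np.round(d["uv"]).tolist(),round(d["confidence"],2),int(d["mask"].sum())) for d in M[c]])
plan((.483,.2428,.2),90-14.2)
E
```

```text
t 18.95 depth -43.9 laney 47.4 z 181.0 | Fpush -0.44 Flat 0.29 Fz -1.07 | w 0.009 yaw -0.01
[([232.0, 247.0], 0.86, 625), ([259.0, 211.0], 0.69, 272), ([263.0, 243.0], 0.47, 117)]
[([411.0, 228.0], 0.73, 629), ([473.0, 212.0], 0.73, 1406), ([423.0, 193.0], 0.7, 412)]
shift [-125.4  232.3  -22.9] yaw 27.94 | pos [ 0.4163 -0.0126  0.1771] tilt [-2.e-03  6.e-04 -1.e+00] F [-0.4  0.9 -0.3] w 0.004 t 19.15
```

View pics/s10.png

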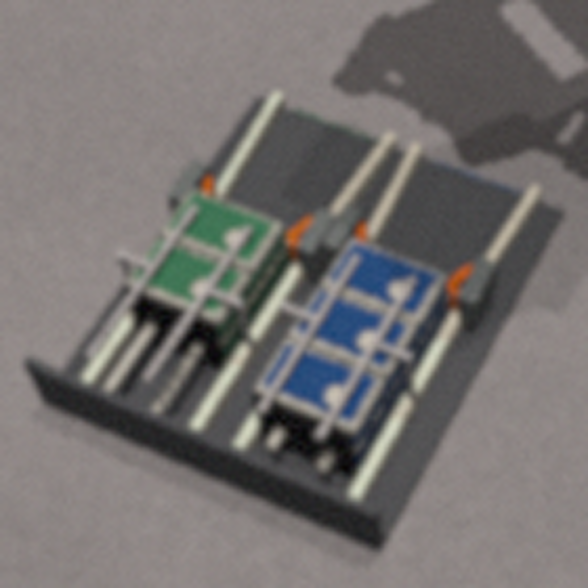

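View pics/t10.png

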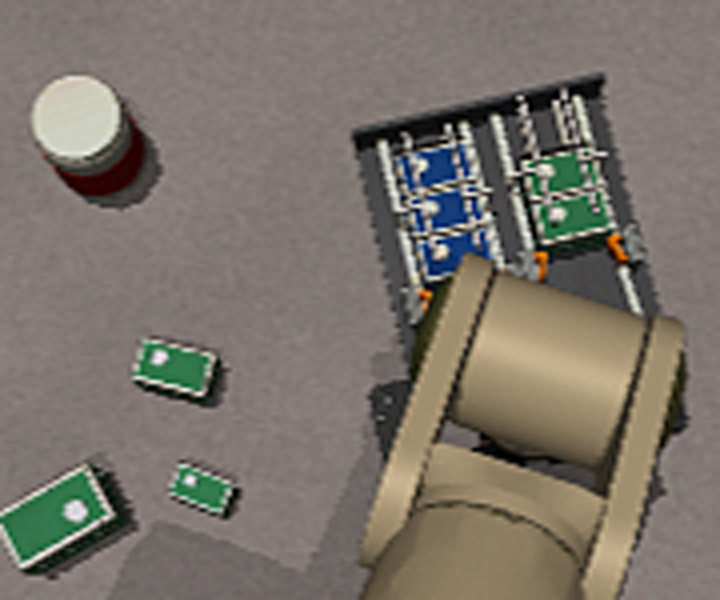

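Call:
{"op": "play_rows", "data": {
  "targets": [
    [[-5,10,-5,2],[-16,30,-12,5],[-30,55,-20,9],[-45,83,-23,13],[-60,111,-23,16],[-75,139,-23,19],[-90,167,-23,22],[-104,193,-23,25],[-115,213,-23,27],[-123,228,-23,28],[-125.4,232.3,-23,28],[-125.4,232.3,-23,28],[-125.4,232.3,-23,28]]
  ],
  "claw": 1
}}

```text
t: 20.45
ee_pos: [0.4833, 0.2419, 0.2007]
orientation: [-0.39, -3.116, 0.001]
wrist_force: [0.1, 0.6, 0.5]
gripper_width: 1.002
```

```bash
python3 - <<'E'
from h import *
plan((.483,.2428,.021),90-14.2)
i=arm.grab_frame("scene")
cv2.imwrite("pics/s11.png",cv2.resize(i[130:300,340:520],None,fx=4,fy=3.5,interpolation=cv2.INTER_CUBIC))
d=min(arm.regions_of("tin_green","scene"),key=lambda d:abs(d["uv"][0]-412)); print(d["uv"],d["mask"].sum())
print(fit(box(.036,.06,.05),{"scene":d["mask"].astype(float)},[.483,.2428,-.25]))
E
```

```text
shift [  0.3   0.9 179.7] yaw -0.07 | pos [0.4833 0.2419 0.2007] tilt [-1.4e-03 -5.0e-04 -1.0e+00] F [0.1 0.6 0.5] w 1.002 t 20.45
[412.7, 228.2] 700
(array([ 0.48255784,  0.24441246, -0.25401809]), np.float64(0.10160714285714285))
```

View pics/s11.png

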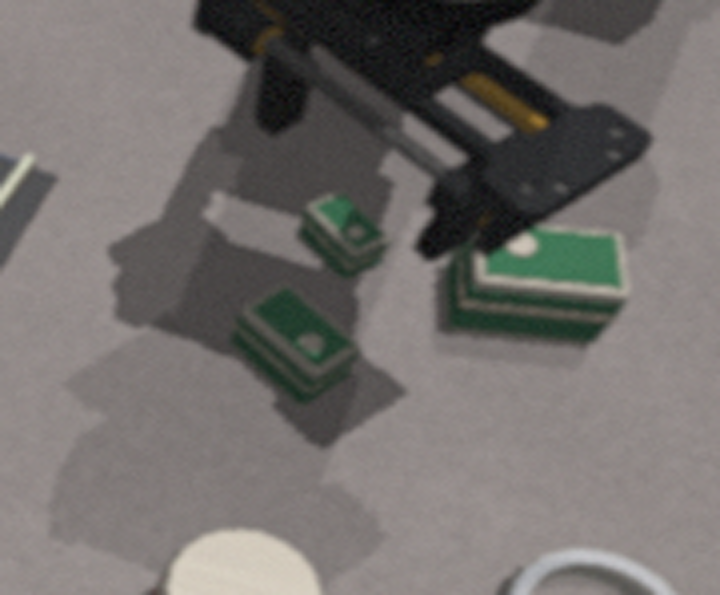

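Call:
{"op": "play_rows", "data": {
  "targets": [
    [[0.3,1.2,25,0],[0.3,1.2,60,0],[0.3,1.2,95,0],[0.3,1.2,125,0],[0.3,1.2,145,0],[0.3,1.2,160,0],[0.3,1.2,170,0],[0.3,1.2,177,0],[0.3,1.2,179.7,0],[0.3,1.2,179.7,0]]
  ]
}}

```text
t: 21.55
ee_pos: [0.4837, 0.2438, 0.0219]
orientation: [0.39, 3.117, 0.0]
wrist_force: [0.7, 0.4, 0.7]
gripper_width: 1.004
```

Call:
{"op": "play_rows", "data": {
  "targets": [
    [[0,0,0,0],[0,0,0,0],[0,0,0,0],[0,0,0,0],[0,0,0,0],[0,0,0,0]]
  ],
  "claw": 0,
  "newtons": 12
}}

```text
t: 22.15
ee_pos: [0.4837, 0.244, 0.022]
orientation: [0.39, 3.117, 0.0]
wrist_force: [-0.7, 0.0, 2.8]
gripper_width: 0.678
```

```bash
python3 -c "
from h import *
st()"
```

```text
t 22.15 depth 81.6 laney 281.3 z 22.0 | Fpush 0.67 Flat 0.17 Fz 2.75 | w 0.678 yaw -28.00
```

Call:
{"op": "play_rows", "data": {
  "targets": [
    [[0,0,-8,0],[0,0,-30,0],[0,0,-65,0],[0,0,-95,0],[0,0,-108,0],[0,0,-108,0]]
  ]
}}

```text
t: 22.75
ee_pos: [0.4841, 0.2441, 0.1309]
orientation: [0.389, 3.115, 0.002]
wrist_force: [0.4, 0.2, -3.1]
gripper_width: 0.679
```

```bash
python3 -c "
from h import *
plan(tw(-.12+.028,-.048,.13),90+np.degrees(TR[2]))"
```

```text
shift [-107.  -316.1    0.8] yaw -28.0 | pos [0.4841 0.2441 0.1309] tilt [ 2.6e-03  7.0e-04 -1.0e+00] F [ 0.4  0.2 -3.1] w 0.679 t 22.75
```

Call:
{"op": "play_rows", "data": {
  "targets": [
    [[-4,-12,0,-1],[-12,-36,0,-3.5],[-22,-65,0,-6],[-32,-94,0,-9],[-42,-123,0,-12],[-52,-153,0,-14.5],[-62,-183,0,-17],[-72,-213,0,-20],[-82,-243,0,-22.5],[-92,-271,0,-25],[-100,-295,0,-27],[-105,-310,0,-28],[-107,-316,0,-28],[-107,-316,0,-28],[-107,-316,0,-28]]
  ]
}}

```text
t: 24.25
ee_pos: [0.5091, -0.0879, 0.129]
orientation: [0.376, -3.118, -0.001]
wrist_force: [0.3, 0.0, -2.5]
gripper_width: 0.682
```

```bash
python3 -c "
from h import *
st()
plan(tw(-.12+.028,-.048,.028),90+np.degrees(TR[2]))"
```

```text
t 24.25 depth 27.4 laney -47.1 z 129.0 | Fpush -0.35 Flat -0.06 Fz -2.52 | w 0.682 yaw -0.01
shift [ -0.7  -1.  101. ] yaw -0.01 | pos [ 0.5091 -0.0879  0.129 ] tilt [-1.2e-03  7.0e-04 -1.0e+00] F [ 0.3  0.  -2.5] w 0.682 t 24.25
```

Call:
{"op": "play_rows", "data": {
  "targets": [
    [[-0.5,-0.8,15,0],[-0.5,-0.8,40,0],[-0.5,-0.8,65,0],[-0.5,-0.8,82,0],[-0.5,-0.8,91,0],[-0.5,-0.8,96,0],[-0.5,-0.8,98,0],[-0.5,-0.8,99,0],[-0.5,-0.8,99,0]]
  ]
}}

```text
t: 25.15
ee_pos: [0.5104, -0.0894, 0.0312]
orientation: [-0.376, 3.118, -0.001]
wrist_force: [0.4, 0.2, -2.4]
gripper_width: 0.678
```

```bash
python3 - <<'E'
from h import *
st()
i=arm.grab_frame("scene"); 
s=5;O=(240,90);c="scene"
i=cv2.resize(i[90:210,240:370],None,fx=s,fy=s,interpolation=cv2.INTER_CUBIC)
def L(P,col,pose=TR):
    q=(proj(c,pts(P,pose))-O+.5)*s-.5; cv2.polylines(i,[np.round(q).astype(np.int32)],True,col,1)
o=arm.get_obs(); tp=(o["ee_pos"][0],o["ee_pos"][1],TR[2]); zb=o["ee_pos"][2]-.022
for z in (zb,zb+.05): L([(-.018,-.03,z),(-.018,.03,z),(.018,.03,z),(.018,-.03,z)],(0,255,255),tp)
cv2.imwrite("pics/s12.png",i)
E
```

```text
t 25.15 depth 28.3 laney -48.8 z 31.2 | Fpush -0.41 Flat 0.07 Fz -2.41 | w 0.678 yaw -0.00
```

View pics/s12.png

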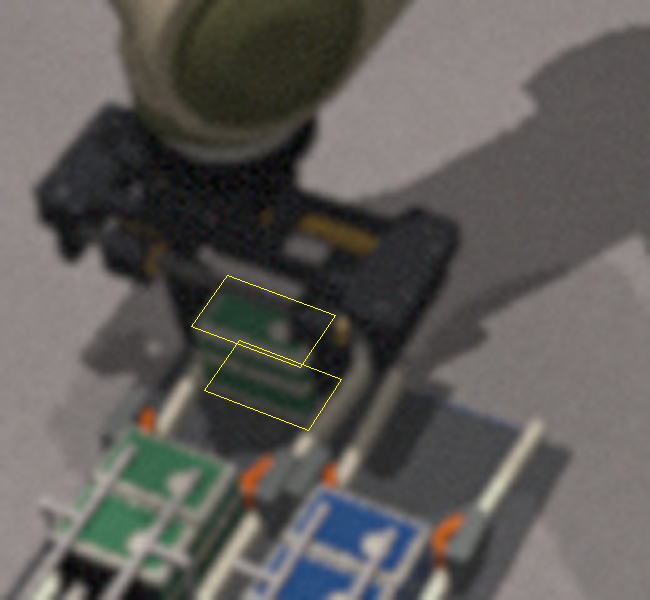

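Call:
{"op": "play_rows", "data": {
  "targets": [
    [[0.3,0.5,1,0],[0.3,0.8,2,0],[0.3,0.8,2.8,0],[0.3,0.8,3.4,0],[0.3,0.8,3.4,0]]
  ]
}}

```text
t: 25.7
ee_pos: [0.5099, -0.0887, 0.028]
orientation: [-0.376, 3.119, -0.0]
wrist_force: [-2.4, 1.2, 5.8]
gripper_width: 0.68
```

Call:
{"op": "play_rows", "data": {
  "targets": [
    [[0,0,0,0],[0,0,0,0],[0,0,0,0]]
  ],
  "claw": 0.85
}}

```text
t: 26.0
ee_pos: [0.5098, -0.0887, 0.0273]
orientation: [-0.376, 3.119, -0.0]
wrist_force: [0.2, 0.5, -0.1]
gripper_width: 0.849
```

Call:
{"op": "play_rows", "data": {
  "targets": [
    [[0,0,-5,0],[0,0,-25,0],[0,0,-50,0],[0,0,-60,0],[15,0,-60,0],[40,0,-60,0],[52,0,-60,0],[52,0,-60,0]]
  ]
}}

```text
t: 26.8
ee_pos: [0.4582, -0.1011, 0.0872]
orientation: [0.374, -3.118, -0.001]
wrist_force: [0.3, -0.2, 1.6]
gripper_width: 0.847
```

```bash
python3 - <<'E'
from h import *
st()
i=arm.grab_frame("scene"); 
i=cv2.resize(i[90:210,230:370],None,fx=5,fy=5,interpolation=cv2.INTER_CUBIC)
cv2.imwrite("pics/s13.png",i)
E
```

```text
t 26.80 depth -25.2 laney -47.8 z 87.2 | Fpush -0.29 Flat -0.25 Fz 1.63 | w 0.847 yaw -0.06
```

View pics/s13.png

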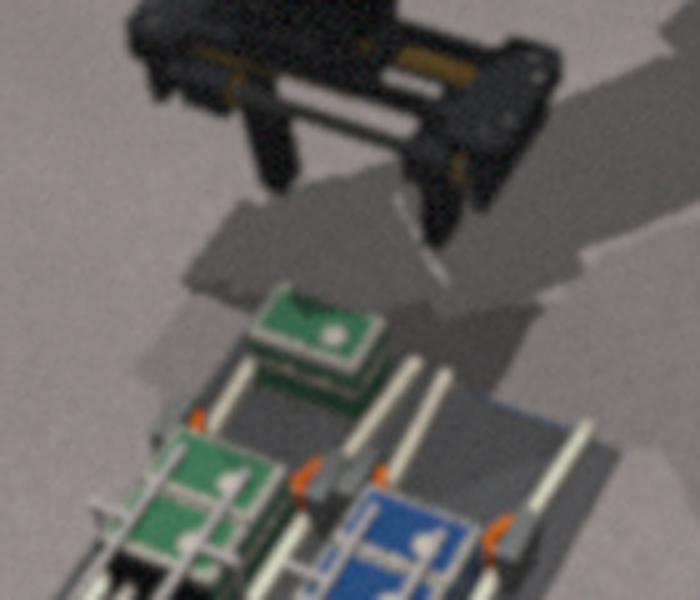

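Call:
{"op": "play_rows", "data": {
  "targets": [
    [[0,0.3,10,0],[0,0.3,30,0],[0,0.3,48,0],[0,0.3,60,0],[0,0.3,67,0],[0,0.3,69,0],[0,0.3,69,0],[0,0.3,69,0],[0,0.3,69,0]]
  ],
  "claw": 0
}}

```text
t: 27.75
ee_pos: [0.4594, -0.1009, 0.0188]
orientation: [-0.376, 3.118, -0.001]
wrist_force: [0.2, 0.0, 0.2]
gripper_width: 0.056
```

Call:
{"op": "play_rows", "data": {
  "targets": [
    [[-5,0,0,0],[-11,0,0,0],[-16,0,0,0],[-20,0,0,0],[-23,0,0,0],[-26,0,0,0],[-29,0,0,0],[-32,0,0,0],[-35,0,0,0],[-38,0,0,0],[-41,0,0,0],[-44,0,0,0],[-47,0,0,0],[-50,0,0,0],[-53,0,0,0],[-56,0,0,0],[-58,0,0,0],[-60,0,0,0]]
  ]
}}

```text
t: 29.55
ee_pos: [0.5175, -0.0864, 0.0183]
orientation: [-0.376, 3.119, -0.0]
wrist_force: [-2.3, -0.3, 0.8]
gripper_width: 0.004
```

```bash
python3 - <<'E'
from h import *
st()
i=arm.grab_frame("scene"); 
i=cv2.resize(i[90:210,230:370],None,fx=5,fy=5,interpolation=cv2.INTER_CUBIC)
cv2.imwrite("pics/s14.png",i)
E
```

```text
t 29.55 depth 35.9 laney -47.6 z 18.3 | Fpush 2.31 Flat 0.25 Fz 0.83 | w 0.004 yaw -0.00
```

View pics/s14.png

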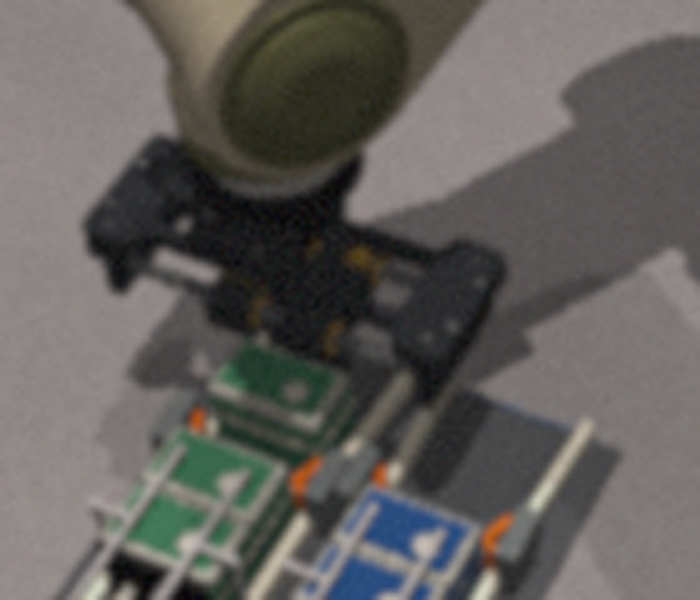

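Call:
{"op": "play_rows", "data": {
  "targets": [
    [[-2,0,0,0],[-4,0,0,0],[-6,0,0,0],[-8,0,0,0],[-10,0,0,0],[-12,0,0,0],[-14,0,0,0],[-16,0,0,0],[-18,0,0,0],[-19,0,0,0]]
  ]
}}

```text
t: 30.6
ee_pos: [0.5356, -0.082, 0.0184]
orientation: [0.376, -3.118, -0.0]
wrist_force: [-6.7, -1.4, 4.7]
gripper_width: 0.007
```

```bash
python3 -c "
from h import *
st()"
```

```text
t 30.60 depth 54.6 laney -47.6 z 18.4 | Fpush 6.82 Flat 0.18 Fz 4.72 | w 0.007 yaw 0.00
```

Call:
{"op": "play_rows", "data": {
  "targets": [
    [[-1.5,0,0,0],[-3,0,0,0],[-4.5,0,0,0],[-6,0,0,0],[-7.5,0,0,0],[-9,0,0,0],[-10,0,0,0]]
  ]
}}

```text
t: 31.3
ee_pos: [0.5449, -0.0798, 0.0183]
orientation: [0.376, -3.117, -0.0]
wrist_force: [-9.2, -2.7, 5.7]
gripper_width: 0.008
```

```bash
python3 -c "
from h import *
st()"
```

```text
t 31.30 depth 64.1 laney -47.6 z 18.3 | Fpush 9.55 Flat -0.41 Fz 5.68 | w 0.008 yaw 0.02
```

Call:
{"op": "play_rows", "data": {
  "targets": [
    [[-1.5,0,0,0],[-3,0,0,0],[-4.5,0,0,0],[-6,0,0,0],[-7.5,0,0,0],[-9,0,0,0],[-10,0,0,0]]
  ]
}}

```text
t: 32.0
ee_pos: [0.5544, -0.0774, 0.0183]
orientation: [0.376, -3.116, -0.0]
wrist_force: [-10.6, -3.1, 7.6]
gripper_width: 0.001
```

```bash
python3 -c "
from h import *
st()"
```

```text
t 32.00 depth 73.9 laney -47.6 z 18.3 | Fpush 11.06 Flat -0.45 Fz 7.56 | w 0.001 yaw 0.02
```

Call:
{"op": "play_rows", "data": {
  "targets": [
    [[-1.5,0,0,0],[-3,0,0,0],[-4.5,0,0,0],[-6,0,0,0],[-7.5,0,0,0],[-9,0,0,0],[-10,0,0,0]]
  ]
}}

```text
t: 32.7
ee_pos: [0.564, -0.0751, 0.0183]
orientation: [0.376, -3.116, -0.0]
wrist_force: [-11.6, -3.7, 7.0]
gripper_width: 0.001
```

```bash
python3 - <<'E'
from h import *
st()
i=arm.grab_frame("scene"); 
i=cv2.resize(i[110:220,220:350],None,fx=6,fy=5.4,interpolation=cv2.INTER_CUBIC)
cv2.imwrite("pics/s15.png",i)
E
```

```text
t 32.70 depth 83.8 laney -47.6 z 18.3 | Fpush 12.12 Flat -0.89 Fz 7.01 | w 0.001 yaw 0.01
```

View pics/s15.png

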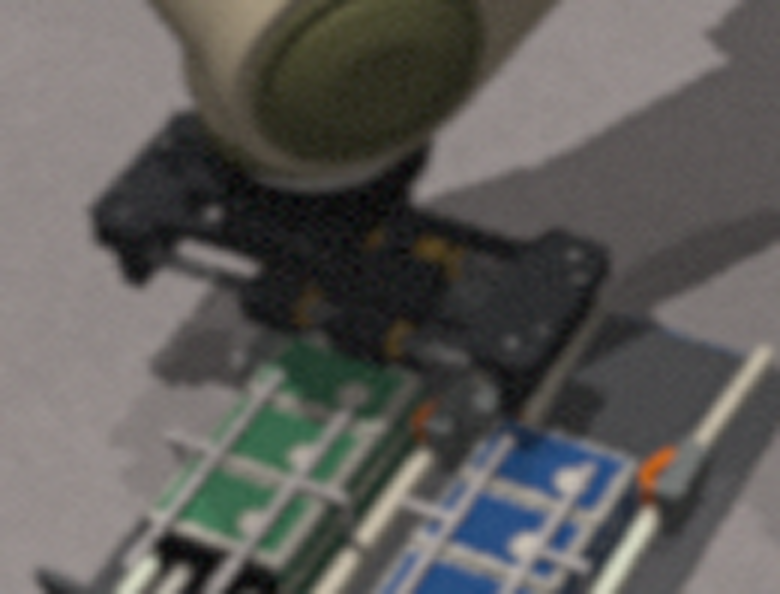

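Lips still spread; continuing in small steps.

Call:
{"op": "play_rows", "data": {
  "targets": [
    [[-1,0,0,0],[-2,0,0,0],[-3,0,0,0]]
  ]
}}

```text
t: 33.05
ee_pos: [0.5668, -0.0744, 0.0183]
orientation: [0.376, -3.116, -0.0]
wrist_force: [-11.9, -3.0, 7.5]
gripper_width: 0.005
```

```bash
python3 -c "
from h import *
st()"
```

```text
t 33.05 depth 86.7 laney -47.6 z 18.3 | Fpush 12.27 Flat -0.06 Fz 7.54 | w 0.005 yaw 0.01
```

Call:
{"op": "play_rows", "data": {
  "targets": [
    [[-0.5,0,0,0],[-1,0,0,0],[-1.5,0,0,0]]
  ]
}}

```text
t: 33.35
ee_pos: [0.5682, -0.074, 0.0183]
orientation: [0.376, -3.116, -0.0]
wrist_force: [-10.7, -3.1, 7.7]
gripper_width: 0.007
```

```bash
python3 -c "
from h import *
st()"
```

```text
t 33.35 depth 88.1 laney -47.6 z 18.3 | Fpush 11.13 Flat -0.48 Fz 7.74 | w 0.007 yaw 0.02
```

Call:
{"op": "play_rows", "data": {
  "targets": [
    [[-0.5,0,0,0],[-1,0,0,0],[-1.5,0,0,0]]
  ]
}}

```text
t: 33.65
ee_pos: [0.5697, -0.0737, 0.0183]
orientation: [0.376, -3.116, -0.001]
wrist_force: [-11.3, -4.5, 7.7]
gripper_width: 0.001
```

```bash
python3 -c "
from h import *
st()"
```

```text
t 33.65 depth 89.6 laney -47.6 z 18.3 | Fpush 12.08 Flat -1.67 Fz 7.71 | w 0.001 yaw 0.01
```

Call:
{"op": "play_rows", "data": {
  "targets": [
    [[-0.5,0,0,0],[-1,0,0,0]]
  ]
}}

```text
t: 33.85
ee_pos: [0.5706, -0.0734, 0.0183]
orientation: [0.376, -3.116, -0.0]
wrist_force: [-12.0, -3.2, 7.5]
gripper_width: 0.004
```

```bash
python3 -c "
from h import *
st()"
```

```text
t 33.85 depth 90.6 laney -47.6 z 18.3 | Fpush 12.45 Flat -0.29 Fz 7.53 | w 0.004 yaw 0.02
```

Call:
{"op": "play_rows", "data": {
  "targets": [
    [[-0.5,0,0,0],[-1,0,0,0]]
  ]
}}

```text
t: 34.05
ee_pos: [0.5716, -0.0732, 0.0183]
orientation: [0.376, -3.116, -0.0]
wrist_force: [-11.6, -3.6, 7.2]
gripper_width: 0.004
```

```bash
python3 -c "
from h import *
st()"
```

```text
t 34.05 depth 91.6 laney -47.6 z 18.3 | Fpush 12.17 Flat -0.75 Fz 7.15 | w 0.004 yaw 0.02
```

Call:
{"op": "play_rows", "data": {
  "targets": [
    [[-0.5,0,0,0],[-1,0,0,0]]
  ]
}}

```text
t: 34.25
ee_pos: [0.5726, -0.0729, 0.0183]
orientation: [0.376, -3.116, -0.001]
wrist_force: [-11.2, -3.4, 7.4]
gripper_width: 0.007
```

```bash
python3 - <<'E'
from h import *
st()
i=arm.grab_frame("scene"); 
i=cv2.resize(i[120:220,220:350],None,fx=6,fy=6,interpolation=cv2.INTER_CUBIC)
cv2.imwrite("pics/s16.png",i)
E
```

```text
t 34.25 depth 92.6 laney -47.6 z 18.3 | Fpush 11.70 Flat -0.67 Fz 7.39 | w 0.007 yaw 0.01
```

View pics/s16.png

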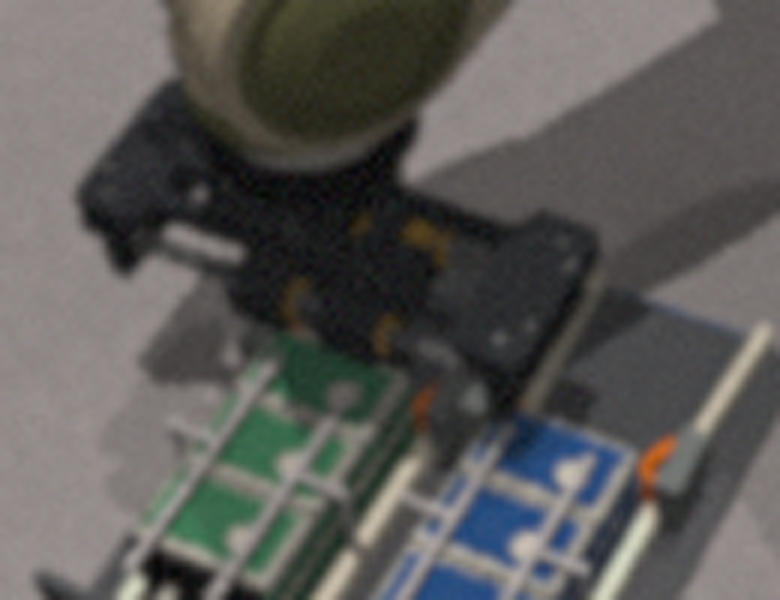

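Call:
{"op": "play_rows", "data": {
  "targets": [
    [[-0.5,0,0,0],[-1,0,0,0]]
  ]
}}

```text
t: 34.5
ee_pos: [0.5735, -0.0727, 0.0183]
orientation: [0.376, -3.116, -0.0]
wrist_force: [-10.4, -3.5, 7.2]
gripper_width: 0.001
```

```bash
python3 -c "
from h import *
st()"
```

```text
t 34.50 depth 93.6 laney -47.6 z 18.3 | Fpush 10.89 Flat -0.95 Fz 7.20 | w 0.001 yaw 0.02
```

Call:
{"op": "play_rows", "data": {
  "targets": [
    [[-0.5,0,0,0],[-1,0,0,0]]
  ]
}}

```text
t: 34.7
ee_pos: [0.5745, -0.0725, 0.0183]
orientation: [0.376, -3.116, -0.0]
wrist_force: [-12.1, -2.7, 8.7]
gripper_width: 0.004
```

```bash
python3 -c "
from h import *
st()"
```

```text
t 34.70 depth 94.5 laney -47.6 z 18.3 | Fpush 12.37 Flat 0.30 Fz 8.65 | w 0.004 yaw 0.02
```

Call:
{"op": "play_rows", "data": {
  "targets": [
    [[-0.5,0,0,0],[-1,0,0,0]]
  ]
}}

```text
t: 34.9
ee_pos: [0.5754, -0.0722, 0.0183]
orientation: [0.376, -3.115, -0.001]
wrist_force: [-11.5, -3.5, 7.3]
gripper_width: 0.002
```

```bash
python3 - <<'E'
from h import *
st()
i=arm.grab_frame("scene"); st()
i=cv2.resize(i[120:220,220:350],None,fx=6,fy=6,interpolation=cv2.INTER_CUBIC)
cv2.imwrite("pics/s17.png",i)
E
```

```text
t 34.90 depth 95.5 laney -47.6 z 18.3 | Fpush 12.02 Flat -0.67 Fz 7.33 | w 0.002 yaw 0.02
t 34.95 depth 95.8 laney -47.6 z 18.3 | Fpush 10.25 Flat -0.54 Fz 6.25 | w 0.005 yaw 0.01
```

View pics/s17.png

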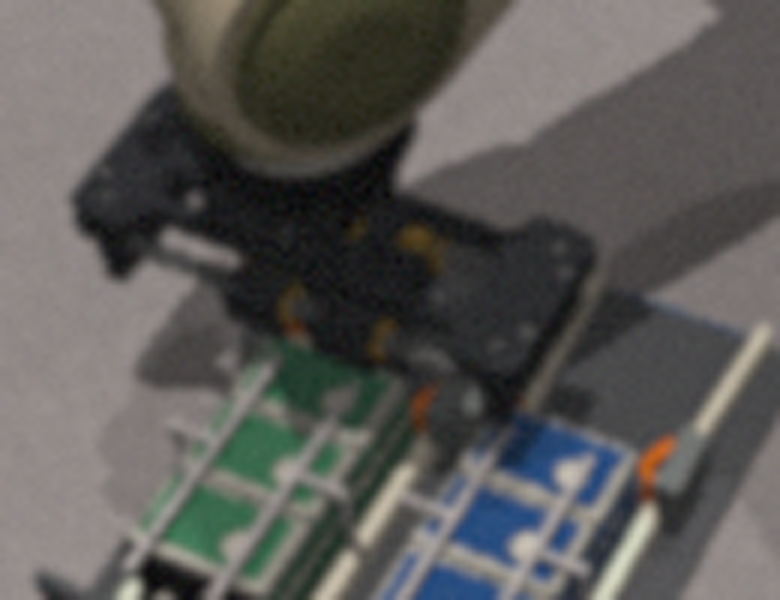

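Call:
{"op": "play_rows", "data": {
  "targets": [
    [[-0.4,0,0,0],[-0.8,0,0,0]]
  ]
}}

```text
t: 35.15
ee_pos: [0.5765, -0.072, 0.0183]
orientation: [0.376, -3.116, -0.0]
wrist_force: [-10.7, -2.8, 6.3]
gripper_width: 0.005
```

```bash
python3 - <<'E'
from h import *
st()
i=arm.grab_frame("scene"); st()
i=cv2.resize(i[120:220,220:350],None,fx=6,fy=6,interpolation=cv2.INTER_CUBIC)
cv2.imwrite("pics/s18.png",i)
E
```

```text
t 35.15 depth 96.6 laney -47.6 z 18.3 | Fpush 11.09 Flat -0.15 Fz 6.35 | w 0.005 yaw 0.01
t 35.20 depth 96.7 laney -47.6 z 18.3 | Fpush 9.91 Flat -0.54 Fz 6.74 | w 0.004 yaw 0.02
```

View pics/s18.png

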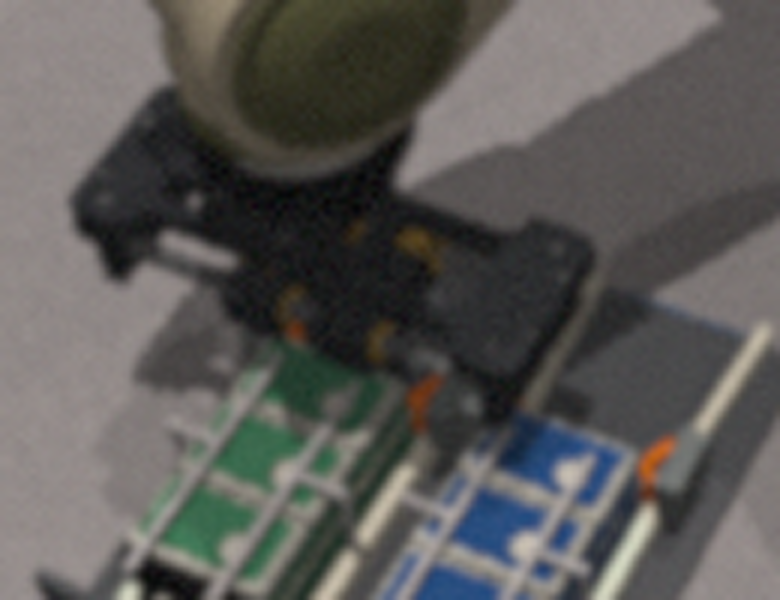

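Call:
{"op": "play_rows", "data": {
  "targets": [
    [[-0.5,0,0,0],[-1,0,0,0],[-1.2,0,0,0]]
  ]
}}

```text
t: 35.5
ee_pos: [0.5777, -0.0717, 0.0183]
orientation: [0.376, -3.116, -0.0]
wrist_force: [-10.2, -2.9, 7.1]
gripper_width: 0.008
```

```bash
python3 - <<'E'
from h import *
st()
i=arm.grab_frame("scene"); st()
i=cv2.resize(i[120:220,220:350],None,fx=6,fy=6,interpolation=cv2.INTER_CUBIC)
cv2.imwrite("pics/s19.png",i)
E
```

```text
t 35.50 depth 97.9 laney -47.6 z 18.3 | Fpush 10.58 Flat -0.38 Fz 7.11 | w 0.008 yaw 0.01
t 35.55 depth 97.9 laney -47.6 z 18.3 | Fpush 10.07 Flat -0.81 Fz 6.59 | w 0.004 yaw 0.01
```

View pics/s19.png

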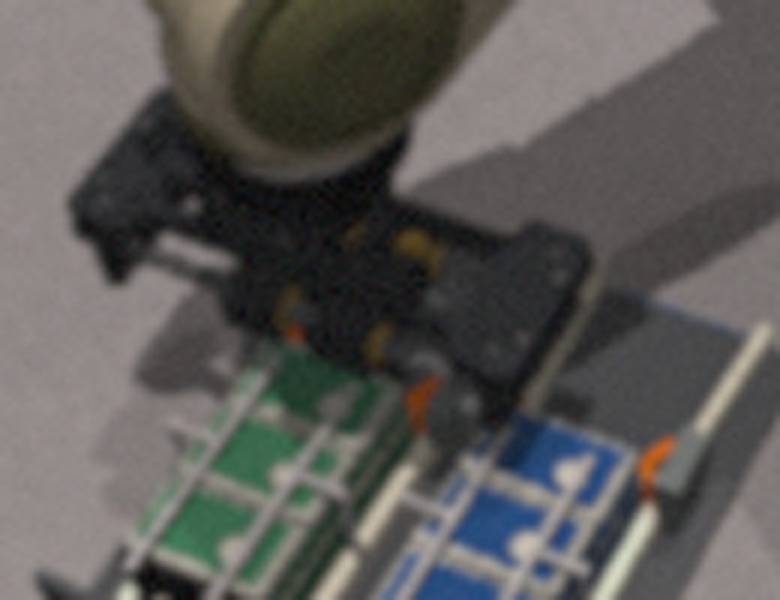

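Lips shut on both sides, push force steady at about 10 N. Withdraw slowly.

Call:
{"op": "play_rows", "data": {
  "targets": [
    [[1,0,0,0],[2,0,0,0],[3,0,0,0],[4,0,0,0],[4.5,0,0,0],[5,0,0,0]]
  ]
}}

```text
t: 36.15
ee_pos: [0.5739, -0.0726, 0.0183]
orientation: [-0.376, 3.118, -0.0]
wrist_force: [-1.4, 0.0, -0.3]
gripper_width: 0.005
```

```bash
python3 -c "
from h import *
st()"
```

```text
t 36.15 depth 94.0 laney -47.6 z 18.3 | Fpush 1.32 Flat 0.36 Fz -0.33 | w 0.005 yaw -0.01
```

Call:
{"op": "play_rows", "data": {
  "targets": [
    [[2,0,0,0],[6,0,0,0],[14,0,0,0],[28,0,0,0],[50,0,0,0],[75,0,0,0],[100,0,-10,0],[120,0,-40,0],[130,0,-80,0],[135,0,-120,0],[135,0,-150,0],[145,10,-160,0],[155,30,-165,0],[160,60,-170,0],[160,100,-170,0],[160,140,-170,0],[160,180,-170,0],[160,200,-170,0],[160,205,-170,0],[160,205,-170,0]]
  ]
}}

```text
t: 38.15
ee_pos: [0.3694, 0.0884, 0.1883]
orientation: [-0.378, 3.119, -0.0]
wrist_force: [-0.4, -0.6, -0.2]
gripper_width: 0.004
```

```bash
python3 - <<'E'
from h import *
st()
i=arm.grab_frame("scene")
cv2.imwrite("pics/s20.png",cv2.resize(i[90:360,150:510],None,fx=2.2,fy=2.2,interpolation=cv2.INTER_CUBIC))
i=cv2.resize(i[130:270,220:360],None,fx=4.2,fy=4.2,interpolation=cv2.INTER_CUBIC)
cv2.imwrite("pics/s20b.png",i)
i=arm.grab_frame("top")
cv2.imwrite("pics/t20.png",cv2.resize(i[120:270,215:395],None,fx=4,fy=4,interpolation=cv2.INTER_CUBIC))
E
```

```text
t 38.15 depth -66.5 laney 157.4 z 188.3 | Fpush 0.48 Flat -0.46 Fz -0.18 | w 0.004 yaw 0.06
```

View pics/s20.png

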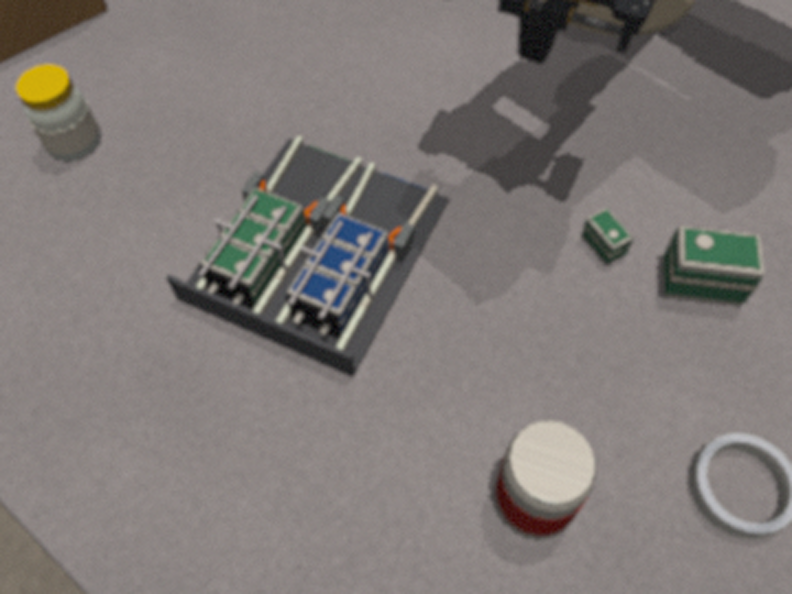

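View pics/s20b.png

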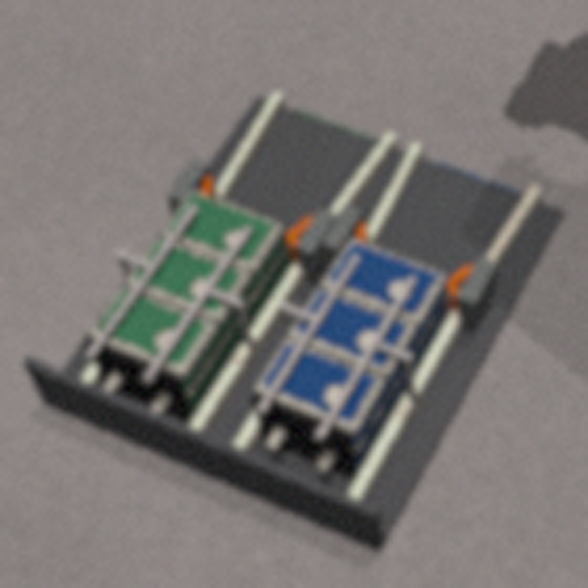

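View pics/t20.png

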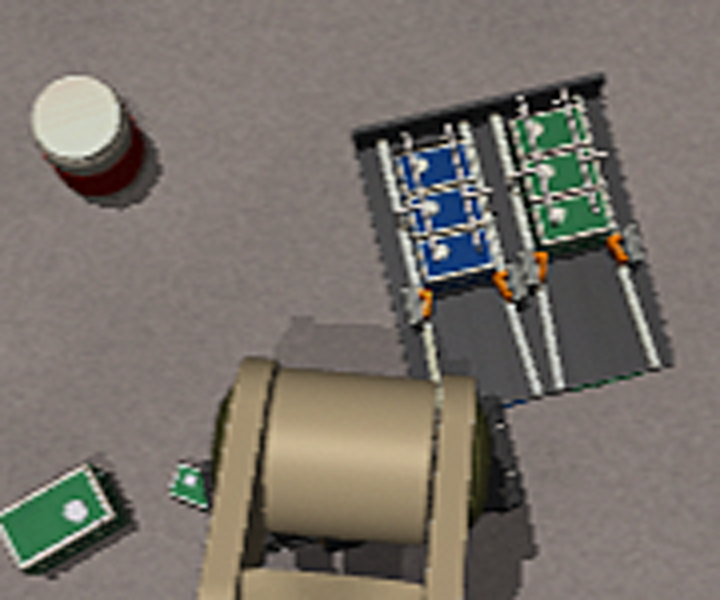

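Both lanes hold three tins behind shut lips, and the can, jar and tape roll appear where they were. The arm is touching nothing, so I'm handing the job in.

```bash
python3 -c "
from cell import arm
print(arm.job_done())"
```

```text
the job is handed in; nothing more can be done
None
```

Both tins are in, blue first and then green. I stood each one in its own lane's mouth and pushed it back with closed fingers, in small steps by feel.

- **Push force:** the readings peaked at about 12.8 N (blue) and 12.5 N (green), then fell to about 10 N when the lips shut. I stopped about 2 to 3 mm past that point, short of the hard stop, and no rise in force showed a row touching it.
- **Last pictures:** each lane holds three tins with its orange lips shut behind the new one. The can, jar, tape roll and the look-alike green tins appear where they were. The arm is clear of everything, and the clock was at about 38 s of the 72 s allowed.
- **Readings that were unclear:** the green push dipped once to 11.1 N and once to 10.9 N before the lips really shut, so I took the shut lips from the pictures too. The pushing point at which the lips shut was about 4 mm less deep than my camera-based estimate in both lanes. An upward force of 5 to 9 N also showed on the fingers while pushing, probably friction against the tin.

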